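# Cap a sauce bottle with the seating tool

### The job

Set the loose red press-on cap on the neck of the open sauce bottle and let go of it, then press it squarely down with the seating tool (not with the fingers) until it clicks fully home, firmly but without forcing it any further. Then stand the tool upright in its saucer again, and leave the bottle in its pocket and everything else undisturbed.

Things in the scene. Friction and masses are not known exactly. Their poses are not given: they have to be found in the camera images.
- rack: White plastic bottling block, fixed, 90 (x) by 255 (y) by 40 mm high; origin under its centre. Three round pockets, 60 mm wide and 30 mm deep (floor 10 mm above the table), in a row along its y axis, 80 mm apart; a bottle stands in each.
- bottle: The open amber glass sauce bottle, loose, 0.35 to 0.7 kg, in one of the three pockets; origin at the centre of its underside, z up. Body 58 mm in diameter up to 95 mm, shoulder up to 116 mm, then a neck 25 mm in diameter whose top, narrowed to 21 mm, is at 150 mm. A snap bead, 32 mm in diameter, runs round the neck 133.5 mm up.
- bottle_neck (a point): Centre of the open bottle's mouth, 150 mm above its underside. To pass the bead the cap needs roughly 6 to 14 N; after some 5 mm the force drops (the click) and the cap meets the mouth hard: home. More than 30 N cracks it. Cap top: 162 mm above the bottle's underside when loose, 153 mm when home.
- bottle_full1: A finished bottle, loose, same shape, red cap already home (cap top 153 mm above its underside). Leave alone.
- bottle_full2: Another finished bottle like it. Leave alone.
- cap: The loose red press-on cap, 39 mm in diameter, 24 mm high, 15 g, open side down; origin at the centre of its lower rim, z up. Its 28 mm mouth has an inner lip that must snap over the bottle's bead. Set loosely on the neck, its rim rests on the bead, about 138 mm above the bottle's underside, perhaps a little askew. Home, its rim is 129 mm above the bottle's underside.
- cap_tray: Shallow steel tray, fixed, 150 (x) by 130 (y) by 15 mm high, floor 3 mm thick, walls 3 mm; origin under its centre. The cap starts in it.
- seater: Cap seating tool, loose, 0.28 kg, upright; origin at the centre of its lower rim, z up. Steel bell 51 mm wide, 34 mm high, with a flat shoulder, open below (bore 43 mm, goes over the cap), then a round handle 27 mm in diameter from 34 to 90 mm (grip here). A flat press pad in the bell is screwed in or out to suit other caps: its face is 3 to 23 mm above the rim, unknown, to be felt; it stays put.
- saucer: White saucer, fixed, for the tool: 86 mm across at the rim, 10 mm high, flat floor about 66 mm wide, 4 mm above the table; origin under its centre.
- funnel: Steel funnel standing mouth down, 100 mm wide, 90 mm high. Leave alone.
- bowl: Small steel sauce bowl, 90 mm wide, 40 mm high. Leave alone.
- squeeze: Yellow squeeze bottle with a red nozzle, 52 mm in diameter, 172 mm high. Leave alone.
- spice_jar: Small glass jar with a green lid, 52 mm in diameter, 85 mm high. Leave alone.
- spoon: Steel spoon, 190 mm long, lying. Leave alone.
- timer: White kitchen timer standing on edge, 22 by 70 by 62 mm. Leave alone.
Mind the look-alikes: they are no part of the job. What is shaped like the seater but blue or yellow is not meant.

How it is judged:
On the way, in this order (a step that is already met when the one before it is completed fails the run):
1. the cap rests loosely on the open bottle's neck, let go, its lip on the bead (z of cap in the frame of bottle between 0.1345 and 0.143 m and horizontal distance between cap and bottle_neck below 0.006 m and angle between the z axis of cap and the z axis of bottle, either way round below 0.3 rad and contact force between the fingers and cap below 0.1 N), for 0.2 s.
2. the cap is home, the tool still over it (z of cap in the frame of bottle below 0.1305 m and horizontal distance between cap and bottle_neck below 0.004 m and angle between the z axis of cap and the z axis of bottle, either way round below 0.06 rad and horizontal distance between seater and cap below 0.008 m and z of seater in the frame of cap below 0.026 m), for 0.05 s.
At the end, for the whole second after the job is handed in: The cap is home on the open bottle (rim 129 mm up, 1.5 mm over at most, centred within 4 mm, square within 0.06 rad); the bottle stands in its pocket, moved under 12 mm; the tool stands upright (0.1 rad), still, on the saucer's floor, within 20 mm of its centre (z of cap in the frame of bottle between 0.126 and 0.1305 m and horizontal distance between cap and bottle_neck below 0.004 m and angle between the z axis of cap and the z axis of bottle, either way round below 0.06 rad and angle between bottle's own z axis and vertical below 0.08 rad and height (world z) of bottle below 0.014 m and distance of bottle from where it was at the start of the episode below 0.012 m and horizontal distance between seater and saucer below 0.02 m and angle between seater's own z axis and vertical below 0.1 rad and height (world z) of seater below 0.009 m and linear speed of each of seater, cap below 0.02 m/s); the robot touches nothing.
It fails at once if the tool is pressed on the cap with more than 30 N (contact force between seater and cap above 30 N).
It fails at once if the cap is pushed down the neck with the fingers or the arm instead of the tool (horizontal distance between cap and bottle_neck below 0.008 m and z of cap in the frame of bottle below 0.1345 m and contact force between any of the fingers, the arm and cap above 2 N).
It fails at once if the open bottle is pulled out of its pocket or tipped (height (world z) of bottle above 0.03 m or angle between bottle's own z axis and vertical above 0.25 rad).
It fails at once if a bystander is moved by more than 30 mm (distance of any of bottle_full1, bottle_full2, funnel, bowl, squeeze, spice_jar, spoon, timer from where it was at the start of the episode above 0.03 m).
It also fails if it takes over 72 s, if anything falls off the work surface, if the arm or the gripper's body presses on something with over 40 N, if the wrist force passes 120 N, or if a joint passes its speed limit or range.

### The arm

A 7-joint arm with a two-finger parallel gripper is mounted at the origin on the work surface. World frame = base frame: x ahead of the robot, y to its left, z up, the work surface at z = 0. Lengths are in m, angles in rad, forces in N, time in s.
With the tool pointing down it reaches from about 0.425 to 0.925 m from the base axis. Payload 6.8 kg.
Tool frame: the origin (TCP) lies at the very end of the fingers, on their centre line; the grasp point (between the pads) lies bot.hold_point_z behind it (bot.hold_point_z is the distance from the TCP to the grasp point, in m); x points along the fingers, z is the direction in which the jaws open and shut, and the axes are right-handed (so a half turn about x gives the same grasp; the last joint's range is limited). The gripper opens to 85 mm and grips with 20 to 120 N. Pads are 22 mm wide; open, the fingers measure 114 mm over their backs; the gripper's body (76 mm by 85 mm) begins 54 mm behind the grasp point. The pads swing forward as they close: fully open they stand 13 mm farther back than shut.
Start: joints at [-1.276, 0.477, 0.022, 1.555, -0.011, 1.109, -0.083], TCP at [0.265, 0.621, 0.231] pointing down, gripper open.
Joint ranges: [-2.96, 2.96], [-0.34, 2.1], [-1.41, 1.46], [0.24, 2.44], [-1.37, 4.51], [0.17, 1.92], [-2.96, 2.96]. Speed limits (rad/s): [2.39, 2.39, 3.14, 3.14, 3.14, 3.14, 3.14].

### API

Orientations are given as a unit quaternion [w, x, y, z].
In Python, from station import bot gives the robot as it stands.
- The arm moves only by the tool drive_tool, never from a script. Its arguments are lists of equal length, an entry for each row: "slide": the shift along the world's x, y, z in mm, a list of three; "turn": the turn, a rotation vector about the world's x, y, z in rad, a list of three; "gripper": the opening, from 0 (shut) to 1 (fully open). A call has 1 to 10 rows; each row is the pose to reach, as a shift and turn from the pose measured when the call began; what a row does not reach only later rows make up. A row lasts 1/10 s, in which the tool goes at most 50 mm and 8.59 degrees, less where a joint would pass 70% of its speed; a pose out of reach is approached as far as the arm can. A call with a gripper value outside its range is refused whole. The fingers move at their own pace and stop on an object; "squeeze" is the grip in N (left out, the last holds). Time passes only in rows, so rows that repeat a pose let the fingers close. It gives the time, the measured TCP pose, the force and the opening at its end, in the units of the state.
- bot.get_obs(): the state, without advancing time (a new reading comes with each control period).
- bot.read_camera(name): name is "side" or "top"; returns a dict with "color" (400x640x3 uint8, red, green, blue), "fovy" (degrees; the focal length in pixels is half the picture's height over the tangent of half this angle, whatever the lens; pixels are square), "cx", "cy" (the principal point, pixels), "R" (3x3) and "t" (3): a world point X has camera coordinates R X + t. Camera axes: x right, y down, z forward; pixel columns grow to the right and rows downward; lengths in m; the calibration is good to about 2 mm. A picture is of the moment at which its call begins. There is no depth.
- bot.hand_in(): hands the job in, once; it reports no verdict.
The state is a dict: "t": time; "q": joint angles; "joint_vel": joint speeds; "joint_torque": joint torques, N m; "eef_pos": TCP position; "tool_rot": TCP orientation; "contact_force": force on the tool from outside, world axes, zero at the start; "torque": the same for the moment, N m; "gripper_width": opening from 0.0 (shut) to 1.0 (fully open).
Only numpy, scipy, OpenCV 4.12 (cv2) and the standard library are available. Lean on these libraries where they do the work, as an engineer would, in place of code of your own. Each camera call takes 0.05 s, during which the arm holds its last target.

## Working session

There is one attempt and no reset: what is moved stays moved. The work goes in short steps, Python scripts to look and compute and a tool call to move; the robot and the scene stay as the last step left them, time stands still between calls to the robot, and variables do not carry over. Pictures are saved under pics/ and viewed, and the job is handed in when it is done.

Besides the shell and the picture viewer there is one more tool, called after "Call:" as name(argument=value, ...) on one line, values as JSON. drive_tool: Moves the arm, as the interface text tells. Its arguments: {"type":"object","properties":{"slide":{"type":"array"},"turn":{"type":"array"},"gripper":{"type":"array"},"squeeze":{"type":"number"}},"required":["slide","turn","gripper"]}

```bash
ls; mkdir -p pics
python3 - <<'E'
from station import bot
import cv2
print(bot.get_obs(), bot.hold_point_z)
for n in("side","top"):
    c=bot.read_camera(n); cv2.imwrite(f"pics/{n}0.png",c["color"][:,:,::-1])
    print(n,c["fovy"],c["cx"],c["cy"],c["R"],c["t"])
E
```

```text
pics
{'t': 0.0, 'q': array([-1.27611193,  0.47781385,  0.0223751 ,  1.55644268, -0.01153168,
        1.10927919, -0.08312821]), 'joint_vel': array([ 0.00048158, -0.00049472,  0.00043855,  0.00049718,  0.00112319,
       -0.0007212 , -0.00220377]), 'joint_torque': array([ 1.62850196e-03, -5.96453297e+01,  1.60866302e+00, -2.81178224e+01,
        1.24620119e-02,  9.40742641e-03, -2.60567691e-05]), 'eef_pos': array([0.26438403, 0.62043596, 0.23032087]), 'tool_rot': array([ 0.58941123, -0.39025145,  0.59043121,  0.38947297]), 'contact_force': array([ 0.34323178, -0.68140094, -0.5486819 ]), 'torque': array([-0.01739359,  0.00781198,  0.00608507]), 'gripper_width': 1.001304320644569} 0.0187
side 55.77118564061354 316.2905985707037 201.53266768926397 [[ 0.9678264  -0.25120185  0.01448053]
 [-0.16344922 -0.67140281 -0.72284342]
 [ 0.19130188  0.69722012 -0.69086012]] [-0.58805502  0.18313473  1.12734911]
top 43.81780322398011 310.91359535718715 200.84272471925019 [[ 0.01311765 -0.99990723 -0.0036685 ]
 [-0.98689152 -0.01235654 -0.16091129]
 [ 0.16085103  0.00573118 -0.98696206]] [-0.00173516  0.59573291  1.53467207]
```

View pics/side0.png

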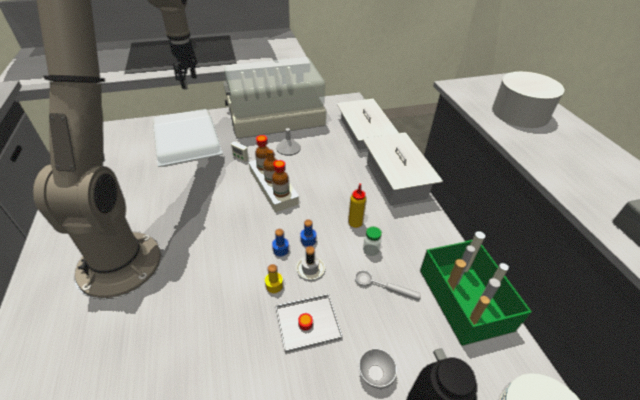

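View pics/top0.png

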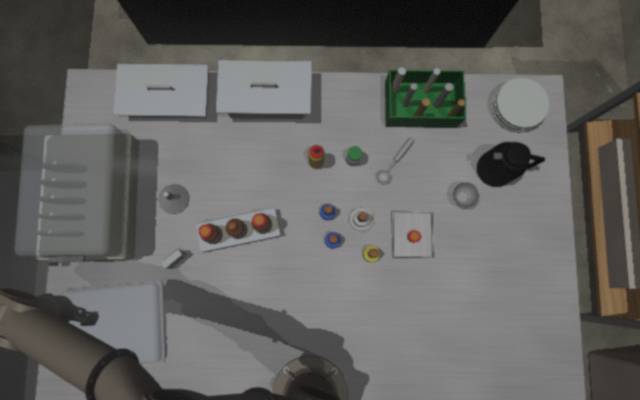

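The side view shows the open bottle in the middle pocket, around (270,165). The cap is in the tray at (305,321), and the steel seater is in the saucer at (310,262). In the top view these sit at (236,228), (415,237) and (361,217). I'll zoom in and measure.

```bash
cat > h.py <<'E'
import numpy as np, cv2
from station import bot
def K(c):
    f=200/np.tan(np.radians(c["fovy"])/2); return f,c["cx"],c["cy"]
def ray(c,u,v):
    f,cx,cy=K(c); d=np.array([(u-cx)/f,(v-cy)/f,1]); R=np.array(c["R"]); t=np.array(c["t"])
    return -R.T@t, R.T@d
def onz(c,u,v,z):
    o,d=ray(c,u,v); return o+d*(z-o[2])/d[2]
def proj(c,X):
    f,cx,cy=K(c); p=np.array(c["R"])@np.array(X)+c["t"]; return np.array([cx+f*p[0]/p[2],cy+f*p[1]/p[2]])
def two(c1,p1,c2,p2):
    o1,d1=ray(c1,*p1);o2,d2=ray(c2,*p2)
    A=np.stack([d1,-d2],1); s=np.linalg.lstsq(A,o2-o1,rcond=None)[0]
    a=o1+d1*s[0]; b=o2+d2*s[1]; return (a+b)/2, np.linalg.norm(a-b)
def crop(c,u,v,w,h,k,name):
    im=c["color"][v:v+h,u:u+w,::-1]; cv2.imwrite(name,cv2.resize(im,None,fx=k,fy=k,interpolation=cv2.INTER_CUBIC))
E
python3 - <<'E'
from h import *
s=bot.read_camera("side");t=bot.read_camera("top")
import pickle; pickle.dump((s,t),open("c0.pkl","wb"))
crop(s,225,125,100,85,7,"pics/s_rack.png");crop(s,250,210,110,150,4,"pics/s_tool.png")
crop(t,190,195,100,65,7,"pics/t_rack.png");crop(t,310,190,130,80,6,"pics/t_tool.png")
E
```

```text
(no output)
```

View pics/s_rack.png

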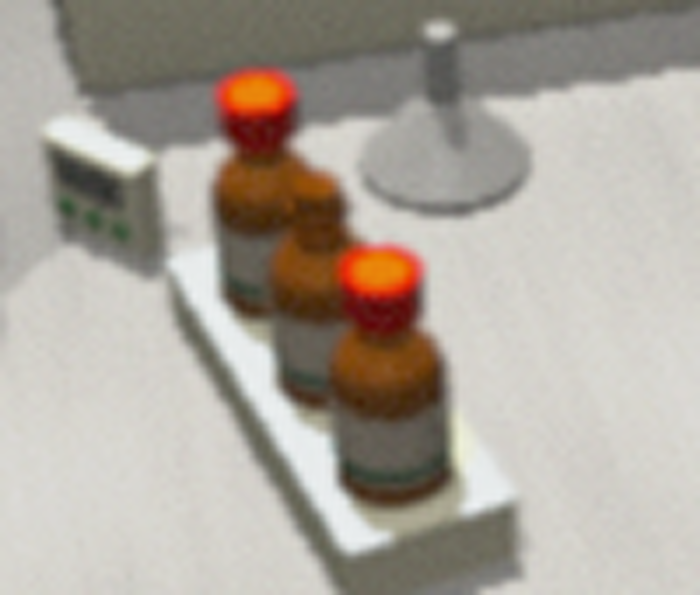

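View pics/s_tool.png

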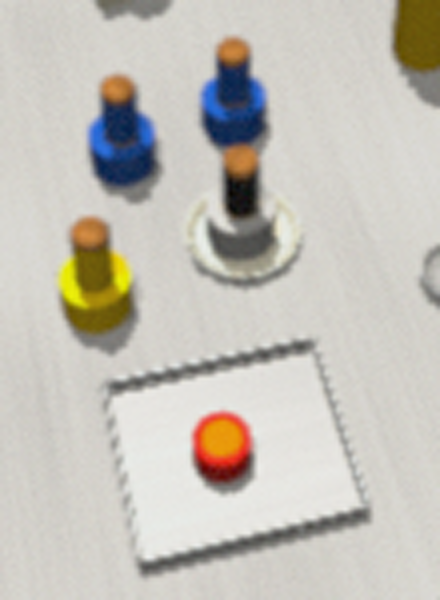

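View pics/t_rack.png

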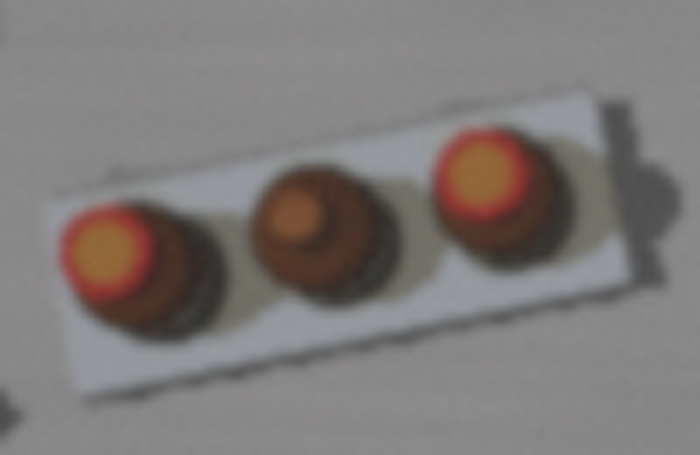

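View pics/t_tool.png

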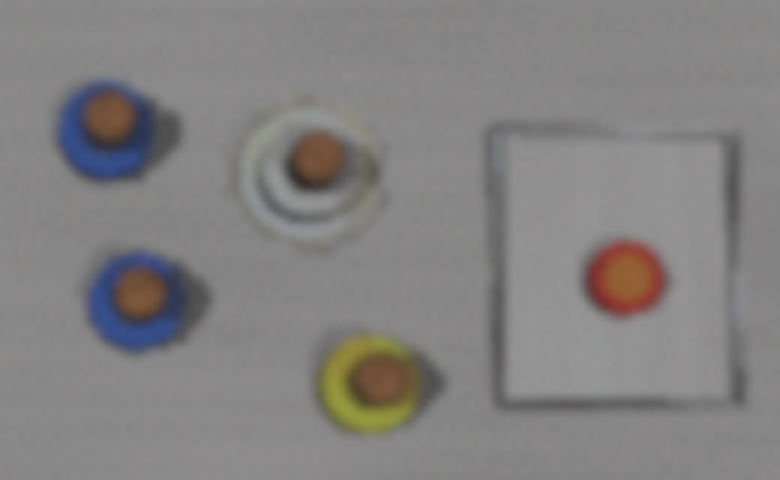

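Crops (top, 7x/6x): the open mouth is at about (297,213) in the rack crop. The tool's orange handle top is at (316,158) and the cap top at (627,277) in the tool crop. Next I'll compute subpixel centroids.

```bash
cat > m.py <<'E'
from h import *
import pickle
s,t=pickle.load(open("c0.pkl","rb"))
def cen(c,box,lo,hi,k=8,ell=False):
    u,v,w,h=box
    im=cv2.resize(c["color"][v:v+h,u:u+w],None,fx=k,fy=k,interpolation=cv2.INTER_CUBIC)
    hsv=cv2.cvtColor(im,cv2.COLOR_RGB2HSV)
    m=cv2.inRange(hsv,lo,hi)
    n,l,st,ce=cv2.connectedComponentsWithStats(m)
    i=1+np.argmax(st[1:,4]); 
    x,y,ww,hh,a=st[i]
    bc=((x+(ww-1)/2+.5)/k-.5+u,(y+(hh-1)/2+.5)/k-.5+v)
    return (ce[i]+.5)/k-.5+[u,v], bc, (ww/k,hh/k), a/k/k
if __name__=="__main__":
    for n,c,box in[("mouth",t,(222,215,20,20)),("tool",t,(355,208,16,14)),("cap",t,(404,226,22,22)),("f1",t,(196,222,22,22)),("f2",t,(250,210,22,22))]:
        u,v,w,h=box
        p=c["color"][v+h//2,u:u+w]
        print(n,cv2.cvtColor(p[None],cv2.COLOR_RGB2HSV)[0].tolist())
    for n,c,box in[("mouth",s,(262,145,18,22)),("tool",s,(302,242,16,16)),("cap",s,(294,310,24,24))]:
        u,v,w,h=box
        p=c["color"][v+h//2,u:u+w]
        print(n,cv2.cvtColor(p[None],cv2.COLOR_RGB2HSV)[0].tolist())
E
python3 m.py
```

```text
mouth [[45, 4, 129], [30, 2, 131], [105, 8, 136], [150, 2, 120], [9, 42, 98], [11, 110, 93], [11, 138, 100], [12, 140, 113], [11, 138, 120], [12, 140, 120], [12, 139, 119], [12, 139, 119], [12, 141, 112], [12, 134, 97], [10, 113, 72], [9, 86, 62], [9, 104, 66], [9, 110, 72], [10, 111, 71], [10, 106, 70]]
tool [[30, 2, 131], [165, 4, 128], [6, 11, 116], [13, 32, 95], [11, 95, 94], [13, 126, 105], [13, 128, 112], [13, 129, 113], [12, 132, 114], [13, 131, 119], [13, 127, 114], [11, 104, 105], [11, 52, 98], [15, 15, 99], [17, 17, 106], [27, 21, 110]]
cap [[0, 2, 146], [150, 2, 145], [170, 6, 130], [0, 38, 106], [0, 117, 107], [2, 164, 129], [5, 168, 143], [10, 164, 146], [13, 161, 146], [14, 165, 145], [14, 164, 146], [14, 161, 146], [13, 163, 147], [12, 163, 147], [8, 165, 145], [3, 158, 139], [0, 97, 126], [0, 27, 125], [160, 6, 138], [165, 4, 145], [0, 3, 147], [0, 2, 146]]
f1 [[150, 2, 139], [162, 9, 141], [178, 46, 144], [1, 106, 145], [4, 149, 144], [10, 157, 146], [14, 155, 146], [15, 156, 144], [15, 157, 146], [16, 159, 143], [15, 157, 145], [13, 158, 144], [8, 158, 142], [3, 164
[... 645 characters left out ...]
5, 143], [18, 17, 194], [23, 10, 211], [23, 9, 217], [25, 13, 212], [17, 11, 214]]
tool [[22, 13, 209], [23, 10, 208], [19, 14, 203], [13, 40, 178], [14, 126, 172], [15, 175, 176], [16, 175, 184], [14, 172, 194], [15, 177, 196], [15, 176, 201], [16, 180, 191], [15, 161, 177], [12, 84, 170], [15, 19, 191], [16, 13, 211], [23, 10, 214]]
cap [[50, 3, 233], [45, 2, 233], [60, 3, 233], [20, 7, 219], [0, 97, 198], [1, 203, 226], [5, 217, 234], [13, 228, 235], [17, 238, 234], [19, 246, 234], [19, 245, 234], [19, 244, 233], [19, 244, 232], [19, 245, 232], [17, 246, 232], [12, 233, 235], [5, 225, 233], [2, 199, 223], [1, 120, 187], [6, 40, 200], [26, 9, 219], [30, 4, 228], [23, 4, 229], [24, 6, 228]]
```

```bash
cat > m2.py <<'E'
from m import *
T={}
for n,box,lo,hi,z in[("mouth",(222,215,20,20),(0,80,96),(30,255,255),.160),("tool",(355,208,16,14),(0,75,80),(30,255,255),.094),("cap",(404,226,22,22),(8,120,110),(30,255,255),.027),("f1",(196,222,22,22),(8,120,110),(30,255,255),.163),("f2",(250,210,22,22),(8,120,110),(30,255,255),.163)]:
    ce,bc,sz,a=cen(t,box,lo,hi); T[n]=ce
    print("top",n,ce.round(2),np.round(bc,2),sz,"->",onz(t,*ce,z).round(4))
for n,box,lo,hi,z in[("mouth",(262,145,18,22),(0,80,110),(30,255,255),.160),("tool",(302,242,16,16),(0,90,150),(30,255,255),.094),("cap",(294,310,24,24),(8,150,150),(30,255,255),.027),("f1",(250,130,24,24),(8,150,150),(30,255,255),.163),("f2",(270,157,20,14),(8,150,150),(30,255,255),.163)]:
    ce,bc,sz,a=cen(s,box,lo,hi)
    print("side",n,ce.round(2),np.round(bc,2),sz,"->",onz(s,*ce,z).round(4),"tri",[np.round(x,4) for x in two(s,ce,t,T[n])])
E
python3 m2.py
```

```text
top mouth [231.31 225.22] [231.31 225.19] (np.float64(7.375), np.float64(7.125)) -> [0.5021 0.2378 0.16  ]
top tool [362.59 215.75] [362.56 215.75] (np.float64(8.375), np.float64(7.75)) -> [ 0.5438 -0.1538  0.094 ]
top cap [414.25 235.72] [414.25 235.75] (np.float64(8.0), np.float64(8.25)) -> [ 0.4907 -0.3248  0.027 ]
top f1 [204.39 230.53] [204.38 230.5 ] (np.float64(9.25), np.float64(9.25)) -> [0.4852 0.3154 0.163 ]
top f2 [258.19 219.36] [258.25 219.38] (np.float64(9.25), np.float64(9.25)) -> [0.5201 0.1591 0.163 ]
side mouth [272.07 162.7 ] [271.31 161.31] (np.float64(16.375), np.float64(10.375)) -> [0.5    0.1668 0.16  ] tri [array([0.5094, 0.2483, 0.0966]), np.float64(0.0005)]
side tool [309.76 249.34] [309.75 249.5 ] (np.float64(8.5), np.float64(6.5)) -> [ 0.5458 -0.1601  0.094 ] tri [array([ 0.546 , -0.1546,  0.087 ]), np.float64(0.0024)]
side cap [305.   319.12] [305.   318.94] (np.float64(11.25), np.float64(10.125)) -> [ 0.4921 -0.3276  0.027 ] tri [array([ 0.4918, -0.3256,  0.0233]), np.float64(0.0015)]
side f1 [260.97 137.78] [261.   137.69] (np.float64(8.5), np.float64(5.125)) -> [0.4857 0.3119 0.163 ] tri [array([0.4858, 0.3161, 0.1602]), np.float64(0.0006)]
side f2 [278.83 163.15] [279.   163.19] (np.float64(9.0), np.float64(5.875)) -> [0.5203 0.1555 0.163 ] tri [array([0.5207, 0.1595, 0.1599]), np.float64(0.0004)]
```

Run:
```python
from h import *
from scipy.spatial.transform import Rotation as R
o=bot.get_obs(); q=o["tool_rot"]; A=R.from_quat(q,scalar_first=True).as_matrix(); print(A.round(3))
# target: x down, z = jaw dir
for sg in(1,-1):
    z=sg*np.array([.976,-.218,0]); z/=np.linalg.norm(z); x=np.array([0,0,-1.]); y=np.cross(z,x)
    B=np.stack([x,y,z],1); print(sg,R.from_matrix(B@A.T).as_rotvec().round(4))
print(o["eef_pos"])
import pickle; s,t=pickle.load(open("c0.pkl","rb"))
# tray corners top view (px from crop)
for p in[(490,127),(740,135),(738,403),(500,403)]:
    print(onz(t,310+p[0]/6,190+p[1]/6,.015).round(3))
# saucer
for p in[(237,172),(383,172),(310,97),(310,248)]: print("sau",onz(t,310+p[0]/6-.5,190+p[1]/6-.5,.010).round(4))
```

```text
[[-0.    -0.92   0.392]
 [-0.001  0.392  0.92 ]
 [-1.    -0.    -0.001]]
1 [ 6.0000e-04 -1.0000e-03 -1.3878e+00]
-1 [1.1000e-03 7.0000e-04 1.7538e+00]
[0.26446593 0.62067129 0.23070954]
[ 0.571 -0.256  0.015]
[ 0.568 -0.39   0.015]
[ 0.424 -0.386  0.015]
[ 0.422 -0.259  0.015]
sau [ 0.5466 -0.1181  0.01  ]
sau [ 0.5476 -0.1969  0.01  ]
sau [ 0.5881 -0.1576  0.01  ]
sau [ 0.5059 -0.1574  0.01  ]
```

Call:
drive_tool(slide=[[256,-421,80],[256,-421,80],[256,-421,80],[256,-421,80],[256,-421,80],[256,-421,80],[256,-421,80],[256,-421,80],[256,-421,80],[256,-421,80]], turn=[[0,0,-1.388],[0,0,-1.388],[0,0,-1.388],[0,0,-1.388],[0,0,-1.388],[0,0,-1.388],[0,0,-1.388],[0,0,-1.388],[0,0,-1.388],[0,0,-1.388]], gripper=[0.75,0.75,0.75,0.75,0.75,0.75,0.75,0.75,0.75,0.75])

```text
t: 1.2
eef_pos: [0.5211, 0.1977, 0.3112]
tool_rot: [0.702, 0.079, 0.703, -0.079]
contact_force: [0.0, 0.4, 0.1]
gripper_width: 0.751
```

Call:
drive_tool(slide=[[-30,-523,-100],[-30,-523,-100],[-30,-523,-100],[-30,-523,-100],[-30,-523,-100],[-30,-523,-100],[-30,-523,-100],[-30,-523,-100],[-30,-523,-191],[-30,-523,-191]], turn=[[0,0,0],[0,0,0],[0,0,0],[0,0,0],[0,0,0],[0,0,0],[0,0,0],[0,0,0],[0,0,0],[0,0,0]], gripper=[0.75,0.75,0.75,0.75,0.75,0.75,0.75,0.75,0.75,0.75])

```text
t: 2.2
eef_pos: [0.4946, -0.2698, 0.1701]
tool_rot: [0.703, 0.079, 0.702, -0.079]
contact_force: [0.5, 1.1, 0.9]
gripper_width: 0.75
```

Call:
drive_tool(slide=[[0,0,-40],[0,0,-60],[0,0,-60]], turn=[[0,0,0],[0,0,0],[0,0,0]], gripper=[0.75,0.75,0.75])

```text
t: 2.5
eef_pos: [0.4923, -0.269, 0.1071]
tool_rot: [0.701, 0.08, 0.704, -0.079]
contact_force: [-0.4, 0.4, 0.3]
gripper_width: 0.749
```

```bash
cat > st.py <<'E'
from h import *
from scipy.spatial.transform import Rotation as R
def st():
    o=bot.get_obs(); A=R.from_quat(o["tool_rot"],scalar_first=True).as_matrix()
    print("t",round(float(o["t"]),2),"pos",o["eef_pos"].round(4),"down",A[:,0].round(4),"jaw",A[:,2].round(4),"F",o["contact_force"].round(2),"w",round(float(o["gripper_width"]),3))
if __name__=="__main__": st()
E
python3 st.py
python3 - <<'E'
from h import *
s=bot.read_camera("side");t=bot.read_camera("top")
crop(s,240,230,130,130,5,"pics/s1.png");crop(t,350,190,110,100,6,"pics/t1.png")
E
```

```text
t 2.5 pos [ 0.4923 -0.269   0.1071] down [-0.0046  0.0019 -1.    ] jaw [ 0.9747 -0.2235 -0.005 ] F [-0.39  0.39  0.28] w 0.749
```

View pics/s1.png

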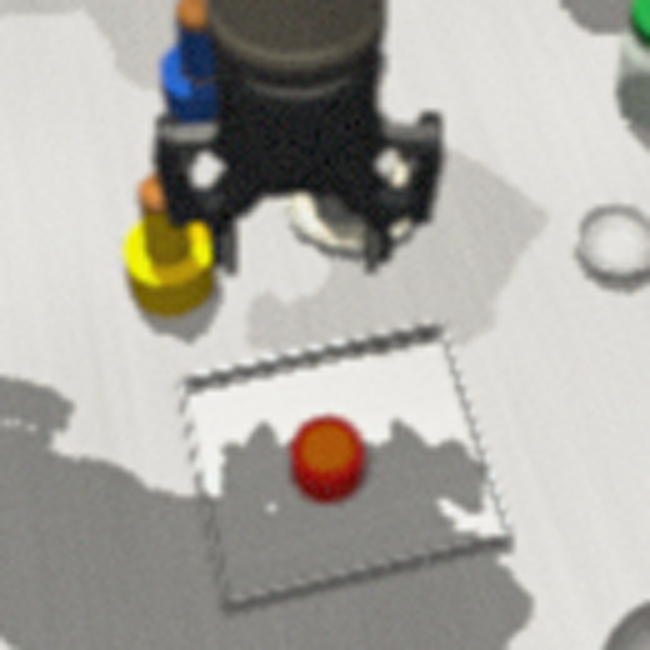

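View pics/t1.png

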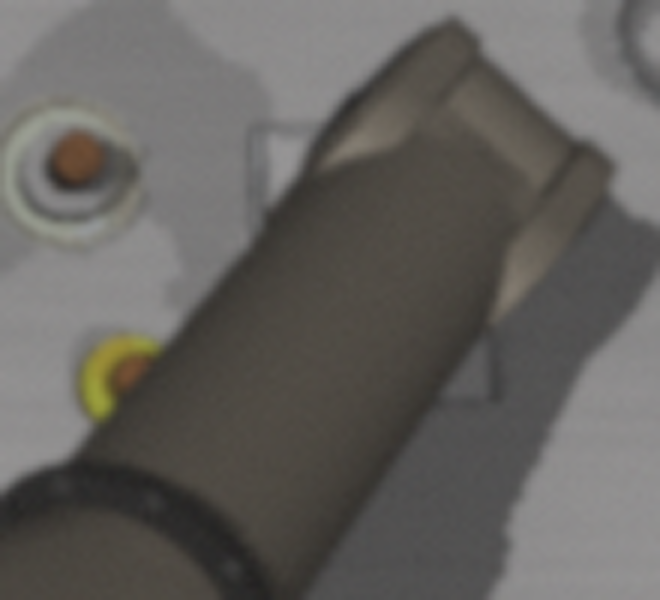

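The side view shows the fingers about 55 mm short of the cap in y, because the row speed limit cut the move. The fingertips are at about (285.6,283.5) and (314.5,283.5). I'll compare these with the projected TCP to check the calibration.

Run:
```python
from h import *
import pickle; s,t=pickle.load(open("c0.pkl","rb"))
p=np.array([.4923,-.269,.1071])
j=np.array([.9747,-.2235,0])
for dz in(0,.006,.01):
    for w in(0,.032,-.032,.038,-.038): print(dz,w,proj(s,p+[0,0,dz]+j*w).round(1))
```

```text
0 0 [299.6 282.6]
0 0.032 [312.2 282.4]
0 -0.032 [286.9 282.8]
0 0.038 [314.5 282.3]
0 -0.038 [284.6 282.8]
0.006 0 [299.5 281.2]
0.006 0.032 [312.2 281. ]
0.006 -0.032 [286.9 281.4]
0.006 0.038 [314.6 281. ]
0.006 -0.038 [284.5 281.5]
0.01 0 [299.5 280.3]
0.01 0.032 [312.2 280.1]
0.01 -0.032 [286.8 280.5]
0.01 0.038 [314.6 280.1]
0.01 -0.038 [284.4 280.5]
```

Call:
drive_tool(slide=[[-1,-40,0],[-1,-57,0],[-1,-57,0],[-1,-57,-45],[-1,-57,-75],[-1,-57,-97],[-1,-57,-98],[-1,-57,-98]], turn=[[0,0,0],[0,0,0],[0,0,0],[0,0,0],[0,0,0],[0,0,0],[0,0,0],[0,0,0]], gripper=[0.75,0.75,0.75,0.75,0.75,0.75,0.75,0.75])

```text
t: 3.4
eef_pos: [0.4947, -0.3264, 0.0136]
tool_rot: [0.703, 0.079, 0.702, -0.079]
contact_force: [-0.4, 0.1, 0.1]
gripper_width: 0.751
```

```bash
python3 st.py
python3 - <<'E'
from h import *
s=bot.read_camera("side")
crop(s,250,270,110,100,7,"pics/s2.png")
E
```

```text
t 3.4 pos [ 0.4947 -0.3264  0.0136] down [ 2.2e-03 -2.0e-04 -1.0e+00] jaw [ 0.9751 -0.2216  0.0022] F [-0.4   0.06  0.15] w 0.751
```

View pics/s2.png

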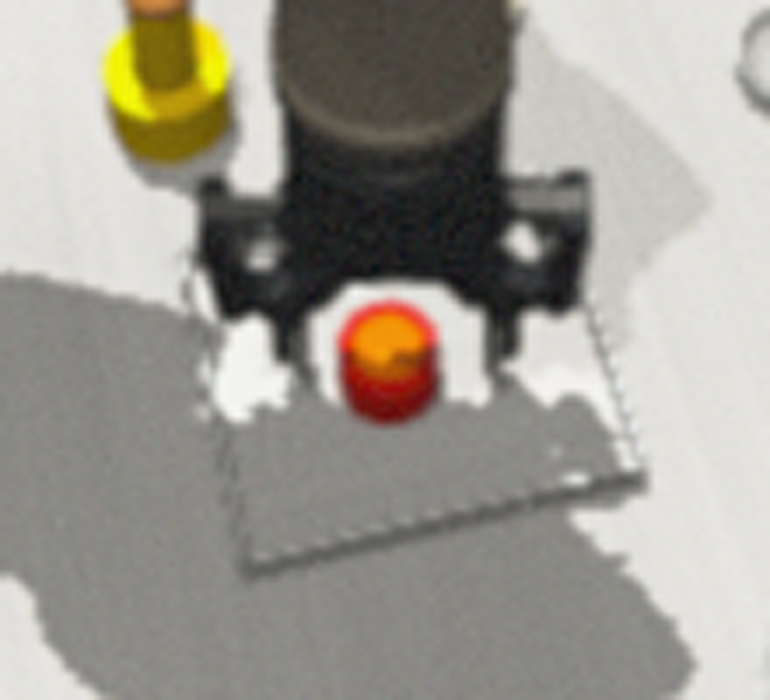

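Call:
drive_tool(slide=[[-2,0,-4],[-3,0,-5],[-3,0,-5],[-3,0,-5]], turn=[[0,0,0],[0,0,0],[0,0,0],[0,0,0]], gripper=[0.75,0.75,0.75,0.75])

```text
t: 3.85
eef_pos: [0.4922, -0.327, 0.0095]
tool_rot: [0.704, 0.079, 0.701, -0.079]
contact_force: [-0.0, 0.6, -0.7]
gripper_width: 0.749
```

```bash
python3 st.py
```

```text
t 3.85 pos [ 0.4922 -0.327   0.0095] down [ 0.0038 -0.0011 -1.    ] jaw [ 0.975  -0.2221  0.004 ] F [-0.04  0.59 -0.67] w 0.749
```

Now I'll close on the cap with 20 N.

Call:
drive_tool(slide=[[0,0,0],[0,0,0],[0,0,0],[0,0,0],[0,0,0],[0,0,0]], turn=[[0,0,0],[0,0,0],[0,0,0],[0,0,0],[0,0,0],[0,0,0]], gripper=[0.55,0.3,0.3,0.3,0.3,0.3], squeeze=20)

```text
t: 4.45
eef_pos: [0.4923, -0.3271, 0.0098]
tool_rot: [0.704, 0.079, 0.701, -0.079]
contact_force: [-0.7, 1.6, 6.0]
gripper_width: 0.451
```

```bash
python3 st.py
python3 - <<'E'
from h import *
s=bot.read_camera("side")
crop(s,250,270,110,100,7,"pics/s3.png")
E
```

```text
t 4.45 pos [ 0.4923 -0.3271  0.0098] down [ 0.0041 -0.0011 -1.    ] jaw [ 0.975  -0.2221  0.0042] F [-0.73  1.62  5.96] w 0.451
```

View pics/s3.png

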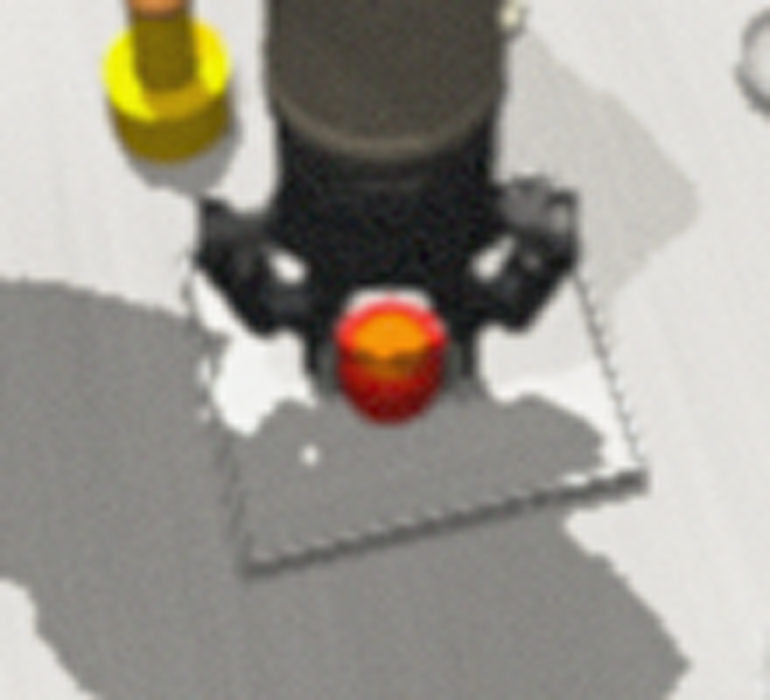

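Call:
drive_tool(slide=[[0,0,30],[0,0,80],[0,50,130],[0,100,180],[0,150,210],[0,200,220],[5,250,220],[8,300,220],[10,350,220],[10,400,220]], turn=[[0,0,0],[0,0,0],[0,0,0],[0,0,0],[0,0,0],[0,0,0],[0,0,0],[0,0,0],[0,0,0],[0,0,0]], gripper=[0.3,0.3,0.3,0.3,0.3,0.3,0.3,0.3,0.3,0.3])

```text
t: 5.5
eef_pos: [0.5012, 0.0299, 0.2293]
tool_rot: [0.705, 0.079, 0.701, -0.079]
contact_force: [0.3, -0.5, -0.7]
gripper_width: 0.453
```

```bash
python3 st.py
```

```text
t 5.5 pos [0.5012 0.0299 0.2293] down [ 5.3e-03 -6.0e-04 -1.0e+00] jaw [ 0.975  -0.2221  0.0053] F [ 0.26 -0.51 -0.7 ] w 0.453
```

Call:
drive_tool(slide=[[1,45,0],[1,90,0],[1,135,0],[1,180,-10],[1,207,-35],[1,207,-40],[1,207,-40],[1,207,-40]], turn=[[0,0,0],[0,0,0],[0,0,0],[0,0,0],[0,0,0],[0,0,0],[0,0,0],[0,0,0]], gripper=[0.3,0.3,0.3,0.3,0.3,0.3,0.3,0.3])

```text
t: 6.3
eef_pos: [0.5027, 0.2352, 0.1896]
tool_rot: [0.705, 0.08, 0.701, -0.08]
contact_force: [-0.2, -1.3, 0.1]
gripper_width: 0.457
```

```bash
python3 st.py
python3 - <<'E'
from h import *
s=bot.read_camera("side");t=bot.read_camera("top")
crop(s,225,115,100,85,7,"pics/s4.png");crop(t,190,170,110,90,7,"pics/t4.png")
E
```

```text
t 6.3 pos [0.5027 0.2352 0.1896] down [ 0.0056 -0.0012 -1.    ] jaw [ 0.9745 -0.2244  0.0057] F [-0.16 -1.29  0.1 ] w 0.457
```

View pics/s4.png

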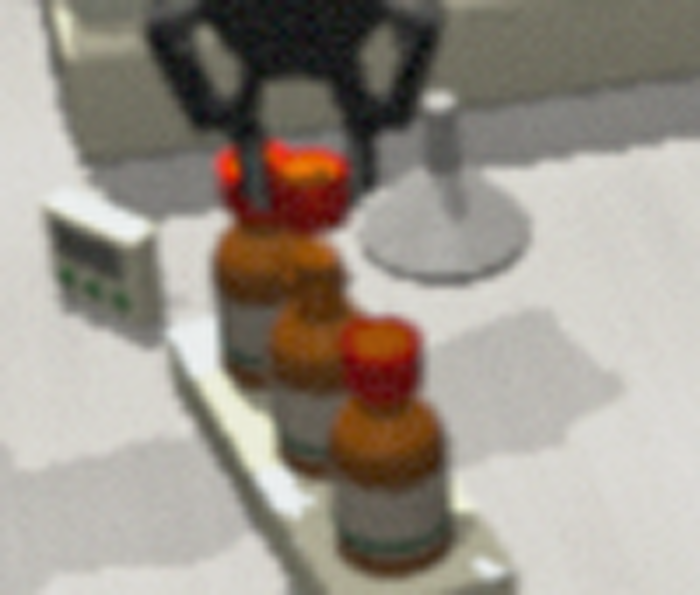

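View pics/t4.png

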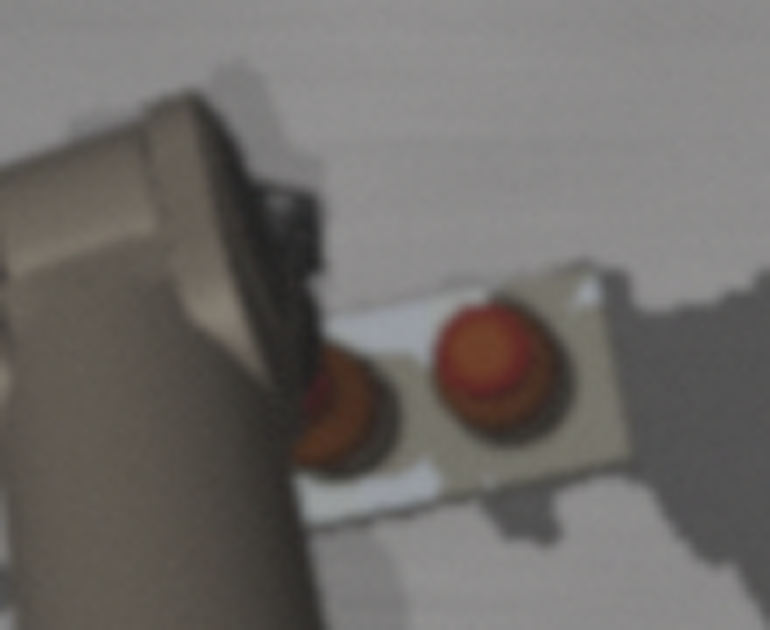

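Run:
```python
from m import *
s=bot.read_camera("side")
cur=bot.get_obs()["eef_pos"]
c=cen(s,(262,132,18,18),(0,150,60),(30,255,255)); print("capmask",c)
c=cen(s,(266,132,12,14),(6,150,90),(30,255,255)); print("disc",c)
for X in[(.503,.2337,.2068),(.503,.2337,.1828),(.503,.2337,.16)]: print(proj(s,X).round(2))
u,v=270,134
hs=cv2.cvtColor(s["color"][134:150,262:278],cv2.COLOR_RGB2HSV)
for r in range(16): print(134+r,' '.join(f"{a},{b},{d}" for a,b,d in hs[r].tolist()))
```

```text
capmask (array([267.68115757, 141.98363197]), (np.float64(268.0), np.float64(142.0)), (np.float64(13.0), np.float64(15.0)), np.float64(137.34375))
disc (array([269.01315352, 138.77771932]), (np.float64(269.375), np.float64(138.9375)), (np.float64(7.75), np.float64(5.625)), np.float64(35.265625))
[268.59 139.09]
[269.11 145.11]
[269.6  150.69]
134 6,68,56 8,88,93 6,83,120 5,45,113 20,15,101 36,13,102 40,15,102 30,5,103 75,5,107 30,11,119 36,10,125 0,2,112 45,6,87 60,19,54 173,29,35 98,32,32
135 3,117,87 5,183,146 1,157,190 3,123,172 2,69,147 179,56,140 1,64,144 2,65,148 3,59,147 1,48,142 1,40,140 5,26,119 15,6,89 45,14,72 80,15,52 40,21,36
136 5,151,101 6,217,174 3,212,228 2,197,223 1,159,207 2,164,196 4,175,206 3,171,210 4,174,202 3,159,193 1,137,184 0,109,150 6,69,107 30,7,73 0,0,53 60,6,41
137 7,129,87 7,222,160 7,249,220 5,233,225 10,244,223 11,250,223 13,251,226 13,251,228 13,250,227 11,246,224 6,215,219 2,191,191 0,146,143 2,75,85 30,13,58 50,19,40
138 3,93,74 4,207,138 6,245,199 9,244,215 13,245,222 14,245,229 15,245,230 15,245,231 15,245,230 14,246,229 11,248,217 6,235,196 1,1
[... 1091 characters left out ...]
 0,191,88 4,85,111 5,29,149 15,14,187 25,8,181
146 5,222,94 5,202,92 2,230,80 179,209,89 179,234,87 2,211,92 175,225,94 4,221,97 179,242,95 3,222,92 1,156,95 1,89,112 3,39,144 8,22,185 21,13,197 26,10,184
147 13,230,83 13,205,87 11,183,89 10,232,89 6,217,93 2,195,97 2,210,96 1,171,100 2,124,109 3,95,115 7,63,133 9,36,163 13,19,185 23,11,203 12,13,197 19,11,178
148 15,210,90 14,192,97 14,189,100 13,198,111 13,201,117 10,200,111 7,182,115 7,134,126 6,84,145 5,56,159 13,27,181 15,15,202 23,14,215 23,11,205 17,10,182 20,9,176
149 14,185,123 15,199,122 15,192,126 16,218,125 14,193,128 13,203,132 12,206,135 12,165,147 12,126,162 12,89,174 11,40,193 16,18,212 24,12,216 30,10,206 23,12,185 17,13,172
```

Vision and motion agree: the cap-to-bottle shift should be 561–562 mm in y, and I moved 562. I'll lower it gently.

Call:
drive_tool(slide=[[0,0,-10],[0,0,-18],[0,0,-22],[0,0,-26],[0,0,-29],[0,0,-31],[0,0,-32]], turn=[[0,0,0],[0,0,0],[0,0,0],[0,0,0],[0,0,0],[0,0,0],[0,0,0]], gripper=[0.3,0.3,0.3,0.3,0.3,0.3,0.3])

```text
t: 7.15
eef_pos: [0.503, 0.2357, 0.158]
tool_rot: [0.705, 0.08, 0.7, -0.08]
contact_force: [0.3, 0.3, -0.0]
gripper_width: 0.449
```

```bash
python3 st.py
python3 - <<'E'
from h import *
s=bot.read_camera("side")
crop(s,225,115,100,85,7,"pics/s5.png")
E
```

```text
t 7.15 pos [0.503  0.2357 0.158 ] down [ 0.0064  0.     -1.    ] jaw [ 0.9745 -0.2244  0.0063] F [ 0.3   0.26 -0.04] w 0.449
```

View pics/s5.png

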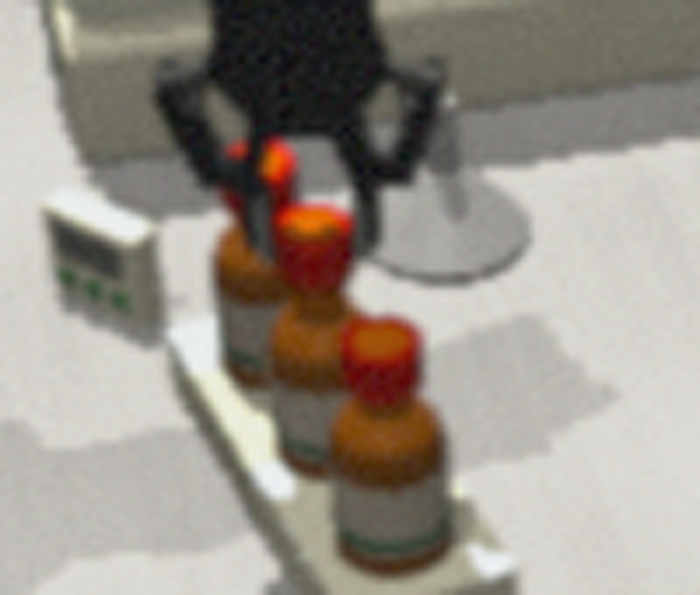

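The cap is over the neck with no contact force. I'll go 2 mm lower, then let go.

Call:
drive_tool(slide=[[0,0,-1.5],[0,0,-2],[0,0,-2],[0,0,-2]], turn=[[0,0,0],[0,0,0],[0,0,0],[0,0,0]], gripper=[0.3,0.3,0.3,0.3])

```text
t: 7.6
eef_pos: [0.503, 0.2357, 0.156]
tool_rot: [0.705, 0.08, 0.7, -0.08]
contact_force: [0.8, 1.1, -0.5]
gripper_width: 0.453
```

Call:
drive_tool(slide=[[0,0,0],[0,0,0],[0,0,0],[0,0,0],[0,0,0],[0,0,0]], turn=[[0,0,0],[0,0,0],[0,0,0],[0,0,0],[0,0,0],[0,0,0]], gripper=[0.5,0.6,0.75,0.75,0.75,0.75])

```text
t: 8.2
eef_pos: [0.503, 0.2357, 0.156]
tool_rot: [0.705, 0.08, 0.7, -0.08]
contact_force: [-0.4, 0.6, -0.8]
gripper_width: 0.75
```

```bash
python3 st.py
python3 - <<'E'
from h import *
s=bot.read_camera("side")
crop(s,225,115,100,85,7,"pics/s6.png")
E
```

```text
t 8.2 pos [0.503  0.2357 0.156 ] down [ 6.5e-03  2.0e-04 -1.0e+00] jaw [ 0.9745 -0.2244  0.0063] F [-0.43  0.62 -0.8 ] w 0.75
```

View pics/s6.png

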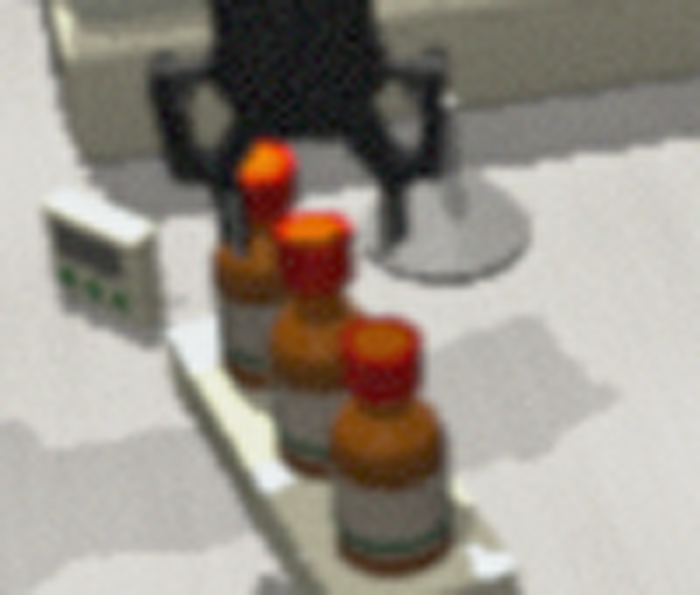

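The cap is resting loosely on the neck: crop top at (315,228), upright, with the fingers clear. Now I'll fetch the tool.

Call:
drive_tool(slide=[[0,0,20],[0,0,60],[0,0,105],[10,-45,125],[20,-90,125],[30,-135,125],[42,-180,125],[42,-225,110],[42,-270,80],[42,-315,60]], turn=[[0,0,0],[0,0,0],[0,0,0],[0,0,0],[0,0,0],[0,0,0],[0,0,0],[0,0,0],[0,0,0],[0,0,0]], gripper=[0.75,0.75,0.75,0.75,0.75,0.75,0.75,0.75,0.75,0.75])

```text
t: 9.25
eef_pos: [0.5447, -0.0774, 0.2165]
tool_rot: [0.705, 0.08, 0.7, -0.079]
contact_force: [0.8, 1.1, 0.2]
gripper_width: 0.748
```

```bash
python3 st.py;  python3 - <<'E'
from h import *
s=bot.read_camera("side")
crop(s,225,115,100,85,7,"pics/s7.png")
E
```

```text
t 9.25 pos [ 0.5447 -0.0774  0.2165] down [ 6.7e-03  6.0e-04 -1.0e+00] jaw [ 0.9747 -0.2234  0.0064] F [0.78 1.06 0.21] w 0.748
```

View pics/s7.png

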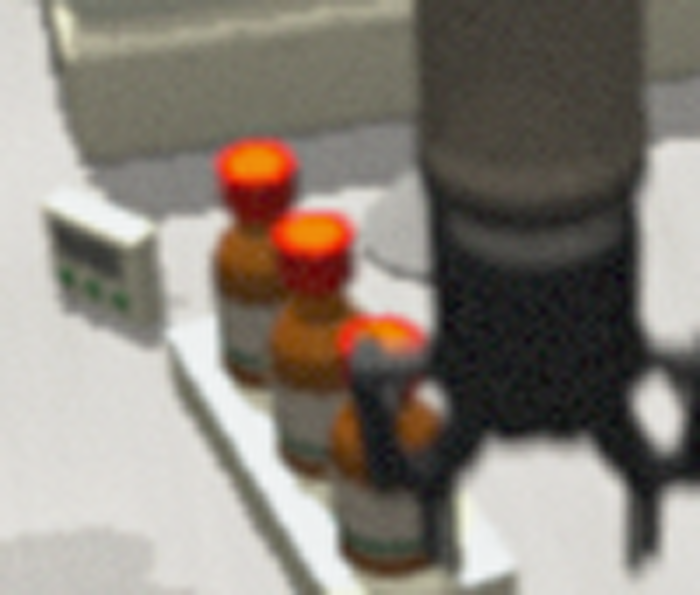

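Call:
drive_tool(slide=[[1,-40,-10],[1,-80,-40],[1,-80,-80],[1,-80,-95],[1,-80,-97],[1,-80,-97]], turn=[[0,0.0065,0],[0,0.0065,0],[0,0.0065,0],[0,0.0065,0],[0,0.0065,0],[0,0.0065,0]], gripper=[0.75,0.75,0.75,0.75,0.75,0.75])

```text
t: 9.9
eef_pos: [0.5433, -0.1658, 0.1178]
tool_rot: [0.701, 0.081, 0.703, -0.084]
contact_force: [0.3, -0.0, 0.1]
gripper_width: 0.754
```

```bash
python3 st.py;  python3 - <<'E'
from m2 import *
s=bot.read_camera("side")
crop(s,260,200,100,85,7,"pics/s8.png")
ce,bc,sz,a=cen(s,(263,137,20,20),(8,150,150),(30,255,255)); print("cap on bottle",ce,sz,onz(s,*ce,.172))
E
```

```text
t 9.9 pos [ 0.5433 -0.1658  0.1178] down [-0.0033 -0.0043 -1.    ] jaw [ 0.9728 -0.2317 -0.0022] F [ 0.34 -0.    0.09] w 0.754
top mouth [231.31 225.22] [231.31 225.19] (np.float64(7.375), np.float64(7.125)) -> [0.5021 0.2378 0.16  ]
top tool [362.59 215.75] [362.56 215.75] (np.float64(8.375), np.float64(7.75)) -> [ 0.5438 -0.1538  0.094 ]
top cap [414.25 235.72] [414.25 235.75] (np.float64(8.0), np.float64(8.25)) -> [ 0.4907 -0.3248  0.027 ]
top f1 [204.39 230.53] [204.38 230.5 ] (np.float64(9.25), np.float64(9.25)) -> [0.4852 0.3154 0.163 ]
top f2 [258.19 219.36] [258.25 219.38] (np.float64(9.25), np.float64(9.25)) -> [0.5201 0.1591 0.163 ]
side mouth [272.07 162.7 ] [271.31 161.31] (np.float64(16.375), np.float64(10.375)) -> [0.5    0.1668 0.16  ] tri [array([0.5094, 0.2483, 0.0966]), np.float64(0.0005)]
side tool [309.76 249.34] [309.75 249.5 ] (np.float64(8.5), np.float64(6.5)) -> [ 0.5458 -0.1601  0.094 ] tri [array([ 0.546 , -0.1546,  0.087 ]), np.float64(0.0024)]
side cap [305.   319.12] [305.   318.94] (np.float64(11.25), np.float64(10.125)) -> [ 0.4921 -0.3276  0.027 ] tri [array([ 0.4918, -0.3256,  0.0233]), np.float64(0.0015)]
side f1 [260.97 137.78] [261.   137.69] (np.float64(8.5), np.float64(5.125)) -> [0.4857 0.3119 0.163 ] tri [array([0.4858, 0.3161, 0.1602]), np.float64(0.0006)]
side f2 [278.83 163.15] [279.   163.19] (np.float64(9.0), np.float64(5.875)) -> [0.5203 0.1555 0.163 ] tri [array([0.5207, 0.1595, 0.1599]), np.float64(0.0004)]
cap on bottle [269.10296438 147.74357529] (np.float64(8.625), np.float64(5.25)) [0.5022367  0.23404208 0.172     ]
```

View pics/s8.png

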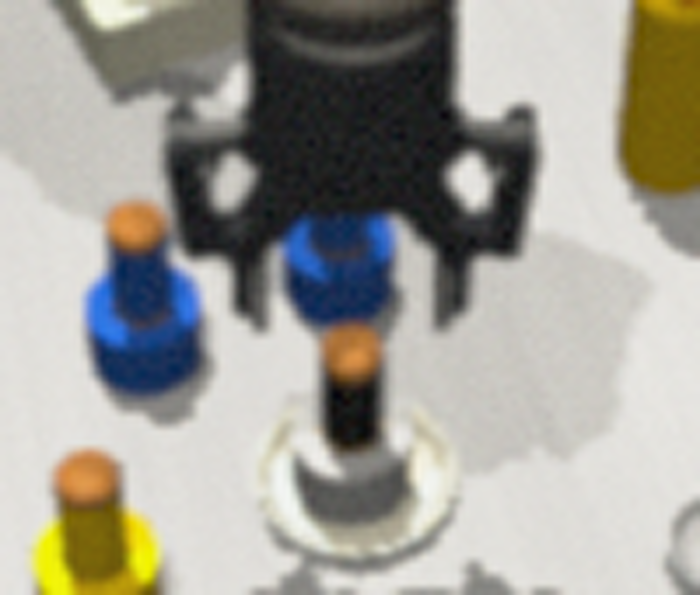

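Call:
drive_tool(slide=[[2,8,0],[2,8,0],[2,8,0],[2,8,0]], turn=[[0.004,-0.003,0.01],[0.004,-0.003,0.01],[0.004,-0.003,0.01],[0.004,-0.003,0.01]], gripper=[0.75,0.75,0.75,0.75])

```text
t: 10.35
eef_pos: [0.5461, -0.1578, 0.1189]
tool_rot: [0.703, 0.079, 0.702, -0.079]
contact_force: [0.3, 0.3, -1.3]
gripper_width: 0.746
```

```bash
python3 st.py
```

```text
t 10.35 pos [ 0.5461 -0.1578  0.1189] down [ 2.e-03 -5.e-04 -1.e+00] jaw [ 0.9752 -0.2215  0.002 ] F [ 0.26  0.28 -1.29] w 0.746
```

Call:
drive_tool(slide=[[0,0,-30],[0,0,-55],[0,0,-68],[0,0,-69],[0,0,-69],[0,0,-69]], turn=[[0,0,0],[0,0,0],[0,0,0],[0,0,0],[0,0,0],[0,0,0]], gripper=[0.75,0.75,0.75,0.75,0.75,0.75])

```text
t: 10.95
eef_pos: [0.5469, -0.1583, 0.051]
tool_rot: [0.704, 0.079, 0.701, -0.079]
contact_force: [0.1, 0.6, -0.4]
gripper_width: 0.749
```

```bash
python3 st.py;  python3 - <<'E'
from h import *
s=bot.read_camera("side")
crop(s,260,200,100,85,7,"pics/s9.png")
E
```

```text
t 10.95 pos [ 0.5469 -0.1583  0.051 ] down [ 3.8e-03 -9.0e-04 -1.0e+00] jaw [ 0.9751 -0.2218  0.0039] F [ 0.15  0.57 -0.37] w 0.749
```

View pics/s9.png

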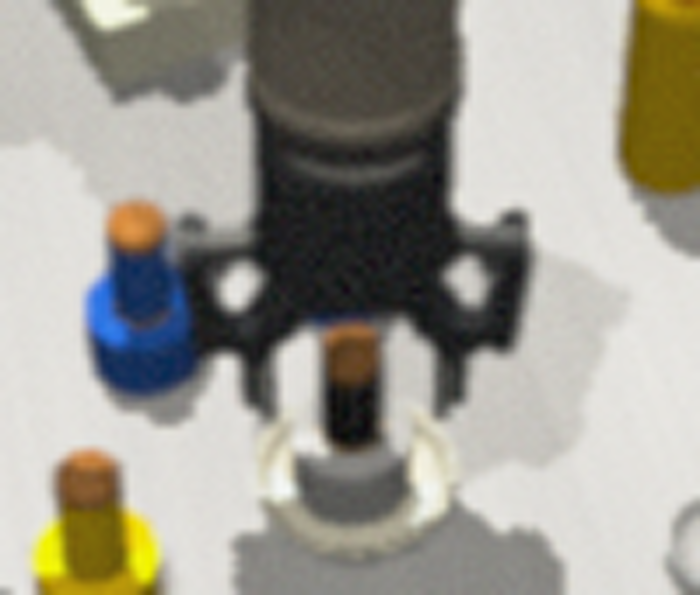

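Call:
drive_tool(slide=[[0,0,0],[0,0,0],[0,0,0],[0,0,0],[0,0,0],[0,0,0],[0,0,0],[0,0,0]], turn=[[0,0.004,0],[0,0.004,0],[0,0.004,0],[0,0.004,0],[0,0.004,0],[0,0.004,0],[0,0.004,0],[0,0.004,0]], gripper=[0.5,0.4,0.2,0.2,0.2,0.2,0.2,0.2], squeeze=60)

```text
t: 11.8
eef_pos: [0.5472, -0.1582, 0.0515]
tool_rot: [0.703, 0.079, 0.702, -0.079]
contact_force: [-1.4, 1.2, 5.5]
gripper_width: 0.301
```

```bash
python3 st.py;  python3 - <<'E'
from h import *
s=bot.read_camera("side")
crop(s,260,200,100,85,7,"pics/s10.png")
E
```

```text
t 11.8 pos [ 0.5472 -0.1582  0.0515] down [ 6.e-04 -6.e-04 -1.e+00] jaw [ 9.751e-01 -2.217e-01  7.000e-04] F [-1.36  1.24  5.47] w 0.301
```

View pics/s10.png

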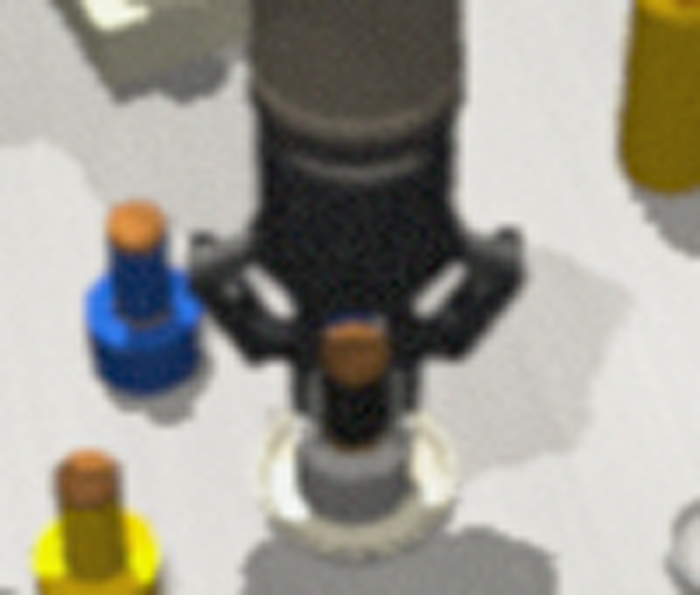

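Call:
drive_tool(slide=[[0,0,20],[0,0,60],[0,0,110],[-5,40,150],[-10,80,190],[-20,120,215],[-30,160,220],[-40,200,220],[-44,240,220],[-44,280,220]], turn=[[0,0,0],[0,0,0],[0,0,0],[0,0,0],[0,0,0],[0,0,0],[0,0,0],[0,0,0],[0,0,0],[0,0,0]], gripper=[0.2,0.2,0.2,0.2,0.2,0.2,0.2,0.2,0.2,0.2])

```text
t: 12.85
eef_pos: [0.5017, 0.1234, 0.2712]
tool_rot: [0.703, 0.079, 0.703, -0.079]
contact_force: [0.8, 0.1, -2.4]
gripper_width: 0.302
```

```bash
python3 st.py
```

```text
t 12.85 pos [0.5017 0.1234 0.2712] down [-5.e-04 -1.e-04 -1.e+00] jaw [ 9.752e-01 -2.212e-01 -5.000e-04] F [ 0.79  0.12 -2.37] w 0.302
```

Call:
drive_tool(slide=[[1,40,0],[1,80,0],[1,112,0],[1,112,-15],[1,112,-25],[1,112,-30],[1,112,-30],[1,112,-30]], turn=[[0,0,0],[0,0,0],[0,0,0],[0,0,0],[0,0,0],[0,0,0],[0,0,0],[0,0,0]], gripper=[0.2,0.2,0.2,0.2,0.2,0.2,0.2,0.2])

```text
t: 13.65
eef_pos: [0.503, 0.2344, 0.2415]
tool_rot: [0.703, 0.079, 0.703, -0.079]
contact_force: [0.2, 0.4, -2.5]
gripper_width: 0.299
```

```bash
python3 st.py;  python3 - <<'E'
from h import *
s=bot.read_camera("side");t=bot.read_camera("top")
crop(s,225,85,100,115,5,"pics/s11.png");crop(t,190,150,110,110,5,"pics/t11.png")
E
```

```text
t 13.65 pos [0.503  0.2344 0.2415] down [-3.e-04 -1.e-04 -1.e+00] jaw [ 9.748e-01 -2.229e-01 -3.000e-04] F [ 0.18  0.43 -2.52] w 0.299
```

View pics/s11.png

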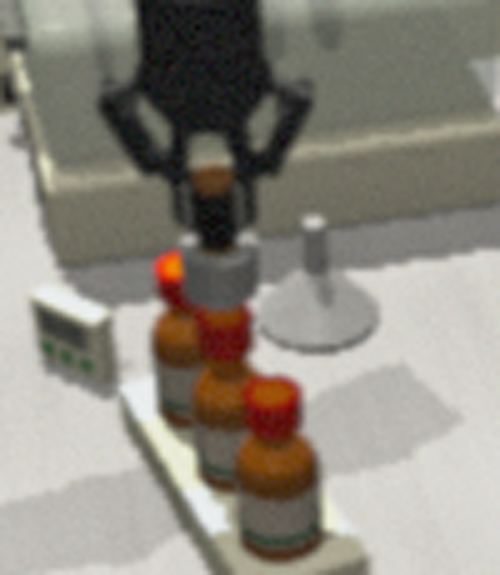

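View pics/t11.png

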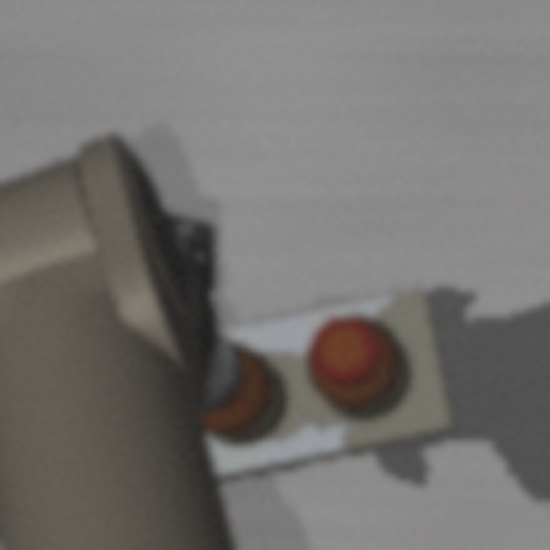

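Run:
```python
from m import *
s=bot.read_camera("side")
C=np.array([.5022,.2340])
off=.2415-.194
print("pred disc",proj(s,[*C,.194+.09]).round(2))
th=np.linspace(0,2*np.pi,360)
def circ(z,r): return np.array([proj(s,[C[0]+r*np.cos(a),C[1]+r*np.sin(a),z]) for a in th])
r0=circ(.194,.0255); r1=circ(.194+.034,.0255)
print("pred bell L/R",r1[:,0].min().round(2),r0[:,0].min().round(2),r1[:,0].max().round(2),r0[:,0].max().round(2),"bottom",r0[:,1].max().round(2),"shoulder top",r1[:,1].min().round(2),"shoulder front",r1[:,1].max().round(2))
print(cen(s,(260,112,14,16),(0,70,60),(30,255,255)))
im=s["color"]
for r in range(112,150): print(r,' '.join("%02x%02x%02x"%tuple(p) for p in im[r,258:280].tolist()))
# sensitivity
print(proj(s,[C[0],C[1]+.001,.284])-proj(s,[*C,.284]),proj(s,[C[0]+.001,C[1],.284])-proj(s,[*C,.284]))
```

```text
pred disc [266.54 118.55]
pred bell L/R 259.96 260.87 275.73 276.34 bottom 146.81 shoulder top 129.28 shoulder front 138.08
(array([267.1108871 , 119.88997696]), (np.float64(267.125), np.float64(119.75)), (np.float64(8.75), np.float64(6.5)), np.float64(40.6875))
112 626459 3c3a34 1b1b1d 1b161b 33332f 4f534c 66665c 67645c 65675e 616359 626358 50514b 2b2f2d 121513 242725 202224 383733 54564a 6d6f62 6a6e61 53524b 333430
113 5d5d55 353535 1b1b1d 181c1a 353633 5d5e55 6c6c62 707164 6f7164 6f7162 6d6d61 5f6055 393a36 23221e 1a181c 1a1f1e 353530 50514a 737364 6d6b5d 4b4c42 262828
114 4a4745 292827 1a1b18 222322 3d3d36 5e6056 6d6e60 747264 737466 767465 767567 6f6e61 47493f 1f2420 1c1c1b 20161f 23241f 3e3e39 5b5c52 55514b 353832 231e1c
115 2f2d2b 231f25 1a1f20 232023 40413a 6a6b5c 7d7c6d 807e6b 827d6f 82806f 7d7e6c 7b7b69 5e5b4f 373532 1b1616 0d1110 1d1f1e 272525 343231 343532 222826 1f1b20
116 19231e 19181b 161917 292521 4b493e 737162 868273 8c8975 8e8470 8c8271 8f8773 948d7c 888675 545346 1c1d1c 181b17 1d1e1e 1f1d1d 252223 1c1d22 15181c 1b1d1d
117 1c1b1e 121013 17161a 252521 4d4c43 797567 8
[... 4518 characters left out ...]
b6 b4b4af afaea8
146 86655a 622e1d 58170d 551307 5a1c14 602419 5b2923 5b3334 5e4038 604b3f 624e40 614c40 664d40 664938 654131 744239 977470 c0aea8 c6c2bb bab8b2 b2afa7 b0b1ab
147 865f43 633718 562e09 583018 582c07 5e2c17 621b06 6f291a 6e3617 743e20 734121 744325 774226 773e19 743a0b 75311e 814c47 a68986 beb7b1 b6b4b1 adaea7 acaba6
148 844f21 724317 653e15 5f3a20 5c380e 633319 691e0d 702510 79360a 763307 793e0a 7a3e07 783d07 7b4112 763507 732803 73312f 896d6b a4a09a b1b0a8 afaca7 aeaba6
149 8c501d 844e13 814f1b 794b20 794a1f 75421b 722f1e 6e1d0f 732509 793512 743509 763709 783909 77360a 732b08 6c1909 703533 88716f ada8a2 aeada4 aba9a4 ababa6
[-0.05059264 -0.1644827 ] [ 0.3152479  -0.03855614]
```

Run:
```python
from m import *
th=np.linspace(0,2*np.pi,360)
def circ(c,C,z,r): return np.array([proj(c,[C[0]+r*np.cos(a),C[1]+r*np.sin(a),z]) for a in th])
for nm,c,C,box in[("side",s,(.5458,-.1601),(296,238,30,40)),("top",t,(.5438,-.1538),(342,196,40,40))]:
    u,v,w,h=box;k=14
    im=cv2.resize(c["color"][v:v+h,u:u+w,::-1],None,fx=k,fy=k,interpolation=cv2.INTER_CUBIC)
    im=cv2.convertScaleAbs(im,alpha=1.0 if nm=="side" else 1.7)
    for z,r,col in[(.094,.0135,(0,255,0)),(.038,.0255,(255,0,0)),(.004,.0255,(0,0,255)),(.038,.0135,(255,0,255))]:
        p=((circ(c,C,z,r)-[u,v]+.5)*k).astype(int); cv2.polylines(im,[p],True,col,1)
    cv2.imwrite(f"pics/ov_{nm}.png",im)
```

```text
(no output)
```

View pics/ov_side.png

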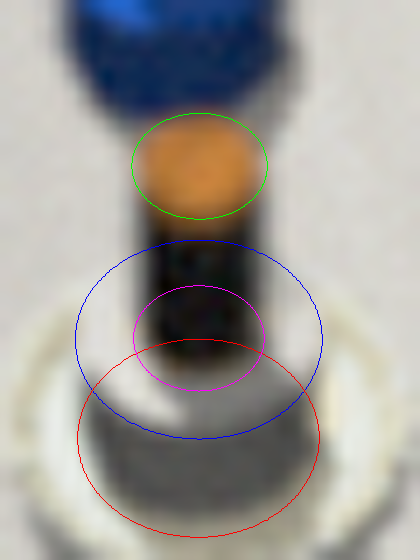

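View pics/ov_top.png

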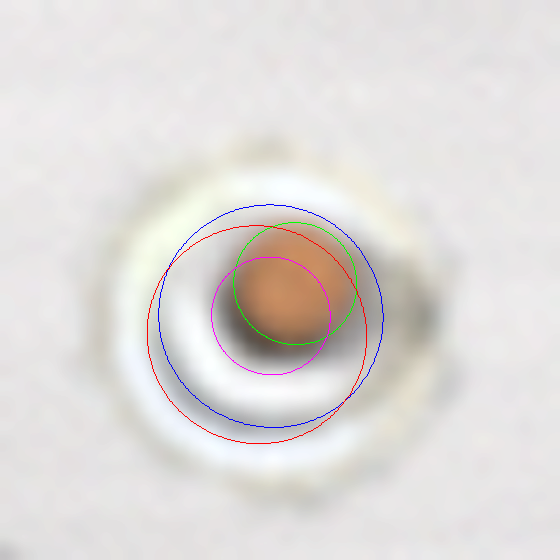

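The orange handle top includes some of the side, so its centroid reads low. The bell outline puts the tool axis about 3 mm to +y of the TCP, which the top view supports. I'll shift about -1/-2 mm and lower to just above the cap.

Call:
drive_tool(slide=[[-1,-2,0],[-1,-2,-8],[-1,-2,-14],[-1,-2,-18],[-1,-2,-18],[-1,-2,-18]], turn=[[0,0,0],[0,0,0],[0,0,0],[0,0,0],[0,0,0],[0,0,0]], gripper=[0.2,0.2,0.2,0.2,0.2,0.2])

```text
t: 14.4
eef_pos: [0.5021, 0.2331, 0.2236]
tool_rot: [0.703, 0.079, 0.703, -0.079]
contact_force: [-0.1, -0.5, -3.3]
gripper_width: 0.301
```

```bash
python3 st.py;  python3 - <<'E'
from h import *
s=bot.read_camera("side")
u,v,w,h,k=248,110,45,60,12
im=cv2.resize(s["color"][v:v+h,u:u+w,::-1],None,fx=k*.8,fy=k*.8,interpolation=cv2.INTER_CUBIC);k*=.8
th=np.linspace(0,2*np.pi,360)
C=(.5022,.2340); rim=bot.get_obs()["eef_pos"][2]-.0475
for z,r,col in[(rim+.034,.0255,(255,0,0)),(rim,.0255,(0,255,0)),(.172,.0195,(255,255,0)),(.148,.0195,(255,255,0))]:
    p=np.array([proj(s,[C[0]+r*np.cos(a),C[1]+r*np.sin(a),z]) for a in th]); cv2.polylines(im,[((p-[u,v]+.5)*k).astype(int)],True,col,1)
cv2.imwrite("pics/ov2.png",im)
E
```

```text
t 14.4 pos [0.5021 0.2331 0.2236] down [ 1.e-04  3.e-04 -1.e+00] jaw [ 0.9751 -0.2219 -0.    ] F [-0.12 -0.49 -3.27] w 0.301
```

View pics/ov2.png

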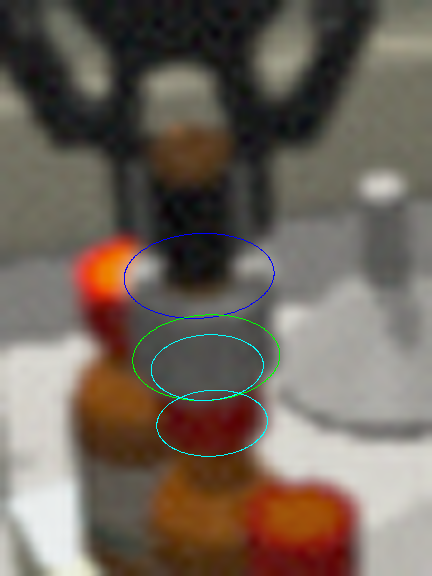

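Call:
drive_tool(slide=[[0,-1.5,0],[0,-1.5,-2],[0,-1.5,-3.5],[0,-1.5,-5],[0,-1.5,-6],[0,-1.5,-6]], turn=[[0,0,0],[0,0,0],[0,0,0],[0,0,0],[0,0,0],[0,0,0]], gripper=[0.2,0.2,0.2,0.2,0.2,0.2])

```text
t: 15.05
eef_pos: [0.5025, 0.2319, 0.218]
tool_rot: [0.703, 0.079, 0.702, -0.079]
contact_force: [0.2, 0.9, -1.4]
gripper_width: 0.301
```

```bash
python3 st.py
```

```text
t 15.05 pos [0.5025 0.2319 0.218 ] down [ 0.001  0.001 -1.   ] jaw [ 9.751e-01 -2.219e-01  8.000e-04] F [ 0.15  0.93 -1.4 ] w 0.301
```

Call:
drive_tool(slide=[[0,0,-1],[0,0,-2],[0,0,-2]], turn=[[0,0,0],[0,0,0],[0,0,0]], gripper=[0.2,0.2,0.2])

```text
t: 15.35
eef_pos: [0.5029, 0.2325, 0.2163]
tool_rot: [0.703, 0.08, 0.702, -0.078]
contact_force: [0.4, 1.7, -0.2]
gripper_width: 0.299
```

Call:
drive_tool(slide=[[0,0,-1],[0,0,-2],[0,0,-2]], turn=[[0,0,0],[0,0,0],[0,0,0]], gripper=[0.2,0.2,0.2])

```text
t: 15.65
eef_pos: [0.5032, 0.2328, 0.2146]
tool_rot: [0.704, 0.08, 0.702, -0.078]
contact_force: [1.2, 2.3, 2.8]
gripper_width: 0.301
```

```bash
python3 st.py
python3 - <<'E'
from h import *
s=bot.read_camera("side")
crop(s,245,110,50,60,10,"pics/s13.png")
E
```

```text
t 15.65 pos [0.5032 0.2328 0.2146] down [ 0.0028  0.0026 -1.    ] jaw [ 0.9752 -0.2215  0.0021] F [1.23 2.31 2.75] w 0.301
```

View pics/s13.png

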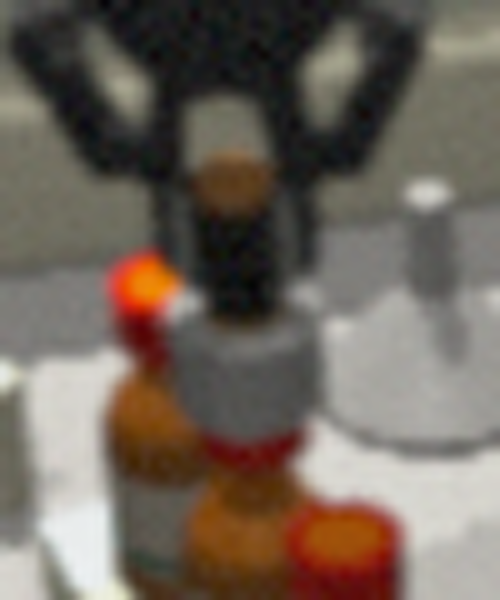

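```bash
cat > ov.py <<'E'
from h import *
import sys
def ov(name,C=(.5022,.2340),off=.0475):
    s=bot.read_camera("side")
    u,v,w,h,k=248,110,45,60,9.6
    im=cv2.resize(s["color"][v:v+h,u:u+w,::-1],None,fx=k,fy=k,interpolation=cv2.INTER_CUBIC); im0=im.copy()
    th=np.linspace(0,2*np.pi,360)
    rim=bot.get_obs()["eef_pos"][2]-off
    for z,r,col in[(rim+.034,.0255,(255,0,0)),(rim,.0255,(0,255,0)),(.148,.0195,(255,255,0))]:
        p=np.array([proj(s,[C[0]+r*np.cos(a),C[1]+r*np.sin(a),z]) for a in th]); cv2.polylines(im,[((p-[u,v]+.5)*k).astype(int)],True,col,1)
    cv2.imwrite(name,np.hstack([im0[:,:400],im[:,:400]]))
if __name__=="__main__": ov(sys.argv[1])
E
python3 ov.py pics/ov3.png
```

```text
(no output)
```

View pics/ov3.png

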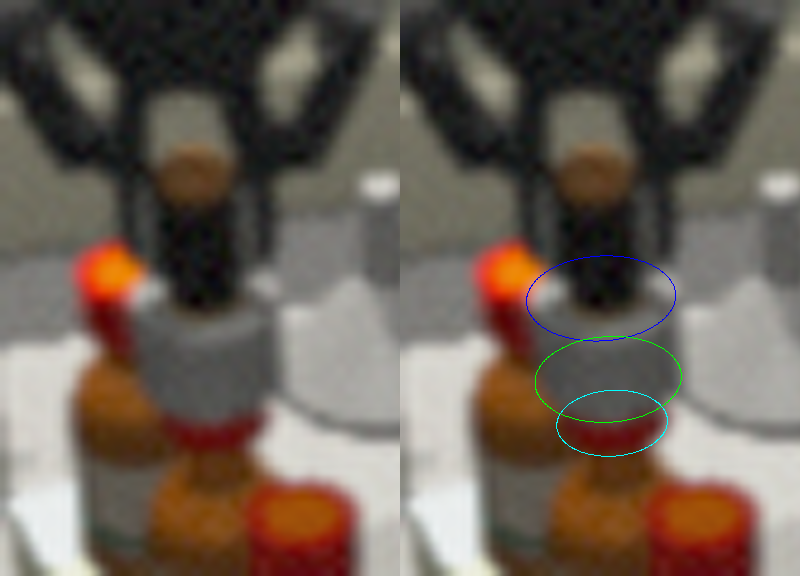

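Call:
drive_tool(slide=[[0,0,2],[0,0,6],[0,0,20],[0,0,40],[0,0,40],[0,0,40]], turn=[[0,0,0],[-0.0026,0.0026,0],[-0.0026,0.0026,0],[-0.0026,0.0026,0],[-0.0026,0.0026,0],[-0.0026,0.0026,0]], gripper=[0.2,0.2,0.2,0.2,0.2,0.2])

```text
t: 16.35
eef_pos: [0.503, 0.2324, 0.2547]
tool_rot: [0.703, 0.079, 0.703, -0.079]
contact_force: [-0.9, -1.0, -3.2]
gripper_width: 0.297
```

```bash
python3 st.py; python3 ov.py pics/ov4.png
python3 - <<'E'
from m import *
s=bot.read_camera("side")
ce,bc,sz,a=cen(s,(263,140,20,20),(8,150,100),(30,255,255)); print("cap on bottle",ce,sz,onz(s,*ce,.172))
E
```

```text
t 16.35 pos [0.503  0.2324 0.2547] down [ 1.e-04 -0.e+00 -1.e+00] jaw [ 9.751e-01 -2.216e-01  1.000e-04] F [-0.91 -0.95 -3.16] w 0.297
cap on bottle [269.03854884 147.77101597] (np.float64(7.25), np.float64(4.375)) [0.50200149 0.23393723 0.172     ]
```

View pics/ov4.png

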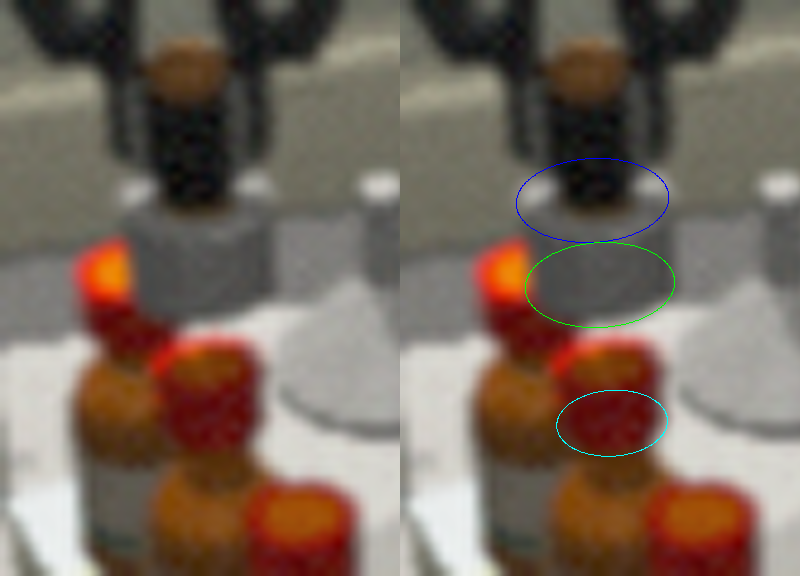

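```bash
cat > ovt.py <<'E'
from h import *
import sys
def ov(name,C=(.5024,.2376),off=.0475):
    s=bot.read_camera("top")
    u,v,w,h,k=212,195,56,50,14
    im=cv2.resize(s["color"][v:v+h,u:u+w,::-1],None,fx=k,fy=k,interpolation=cv2.INTER_CUBIC); im=cv2.convertScaleAbs(im,alpha=1.8); im0=im.copy()
    th=np.linspace(0,2*np.pi,360)
    rim=bot.get_obs()["eef_pos"][2]-off
    for z,r,col in[(rim+.034,.0255,(255,0,0)),(rim,.0255,(0,255,0)),(.172,.0195,(255,255,0)),(.105,.029,(0,255,255))]:
        p=np.array([proj(s,[C[0]+r*np.cos(a),C[1]+r*np.sin(a),z]) for a in th]); cv2.polylines(im,[((p-[u,v]+.5)*k).astype(int)],True,col,1)
    x=slice(180,560)
    cv2.imwrite(name,np.hstack([im0[150:,x],im[150:,x]]))
if __name__=="__main__": ov(sys.argv[1])
E
python3 ovt.py pics/ovt1.png
```

```text
(no output)
```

View pics/ovt1.png

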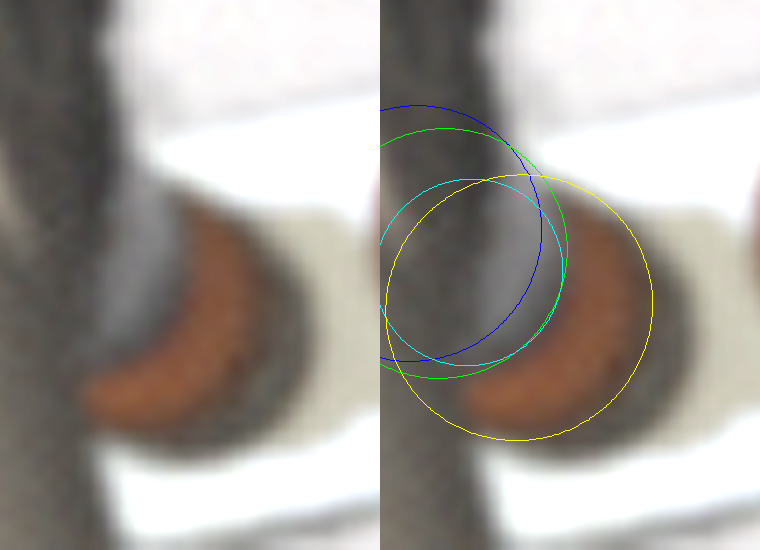

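Top view: the bell's right edge is at x≈190, against 187 predicted for an axis centred on the bottle. So y agrees within about 1 mm and x looks about 1.5 mm too far +x. I'll shift x -1.3 and come down again, feeling for contact.

Call:
drive_tool(slide=[[-1.3,0,0],[-1.3,0,-15],[-1.3,0,-28],[-1.3,0,-32],[-1.3,0,-32],[-1.3,0,-32]], turn=[[0,0,0],[0,0,0],[0,0,0],[0,0,0],[0,0,0],[0,0,0]], gripper=[0.2,0.2,0.2,0.2,0.2,0.2])

```text
t: 17.1
eef_pos: [0.5014, 0.2323, 0.2218]
tool_rot: [0.702, 0.078, 0.703, -0.079]
contact_force: [-0.4, -0.5, -2.6]
gripper_width: 0.3
```

```bash
python3 st.py; python3 ovt.py pics/ovt2.png;  python3 ov.py pics/ov5.png
```

```text
t 17.1 pos [0.5014 0.2323 0.2218] down [-0.0013 -0.0013 -1.    ] jaw [ 0.9751 -0.2217 -0.001 ] F [-0.41 -0.52 -2.56] w 0.3
```

View pics/ovt2.png

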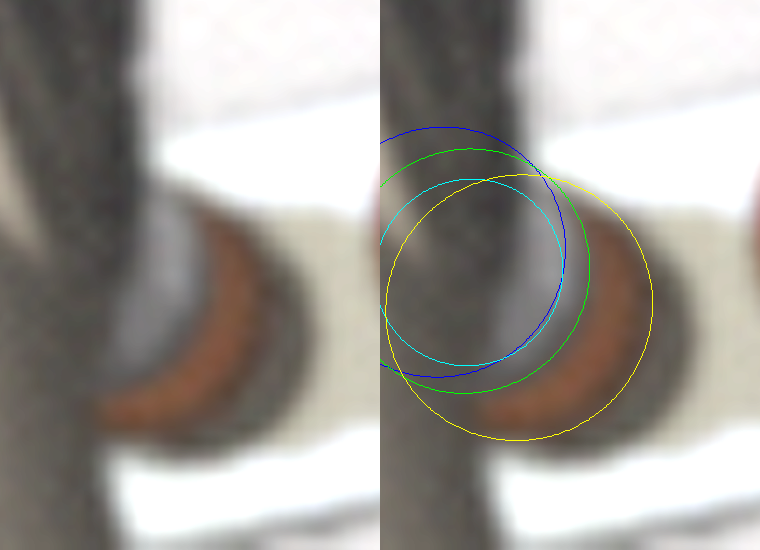

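View pics/ov5.png

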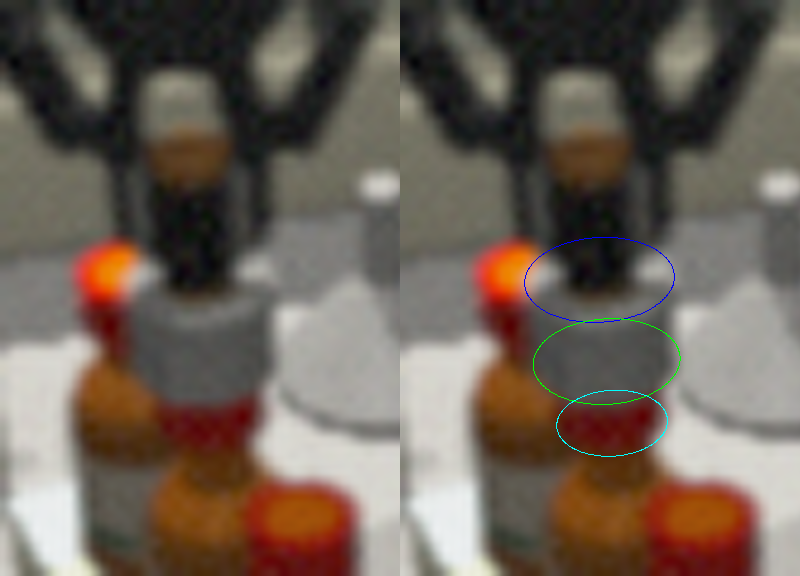

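Both views now agree with the bell centred over the cap (top right edge 210 vs 209, side bottom 402 vs 404). I'll feel downward.

Call:
drive_tool(slide=[[0.4,0,-1],[0.4,0,-2],[0.4,0,-2.5],[0.4,0,-2.5]], turn=[[0.0013,-0.0013,0],[0.0013,-0.0013,0],[0.0013,-0.0013,0],[0.0013,-0.0013,0]], gripper=[0.2,0.2,0.2,0.2])

```text
t: 17.6
eef_pos: [0.5019, 0.2324, 0.2196]
tool_rot: [0.703, 0.079, 0.703, -0.079]
contact_force: [0.3, -0.1, -2.6]
gripper_width: 0.301
```

Call:
drive_tool(slide=[[0,0,-1],[0,0,-1]], turn=[[0,0,0],[0,0,0]], gripper=[0.2,0.2])

```text
t: 17.8
eef_pos: [0.5018, 0.2325, 0.2185]
tool_rot: [0.703, 0.079, 0.703, -0.079]
contact_force: [0.6, 0.2, -2.7]
gripper_width: 0.305
```

Call:
drive_tool(slide=[[0,0,-1],[0,0,-1]], turn=[[0,0,0],[0,0,0]], gripper=[0.2,0.2])

```text
t: 18.0
eef_pos: [0.5021, 0.2327, 0.2177]
tool_rot: [0.703, 0.079, 0.702, -0.078]
contact_force: [0.3, 0.4, -2.0]
gripper_width: 0.3
```

Call:
drive_tool(slide=[[0,0,-1],[0,0,-1]], turn=[[0,0,0],[0,0,0]], gripper=[0.2,0.2])

```text
t: 18.2
eef_pos: [0.5025, 0.2329, 0.2169]
tool_rot: [0.703, 0.079, 0.702, -0.078]
contact_force: [1.0, 1.1, -0.6]
gripper_width: 0.297
```

```bash
python3 st.py; python3 ovt.py pics/ovt3.png;  python3 ov.py pics/ov6.png
```

```text
t 18.2 pos [0.5025 0.2329 0.2169] down [ 0.0019  0.0015 -1.    ] jaw [ 0.9751 -0.2216  0.0016] F [ 0.95  1.06 -0.62] w 0.297
```

View pics/ovt3.png

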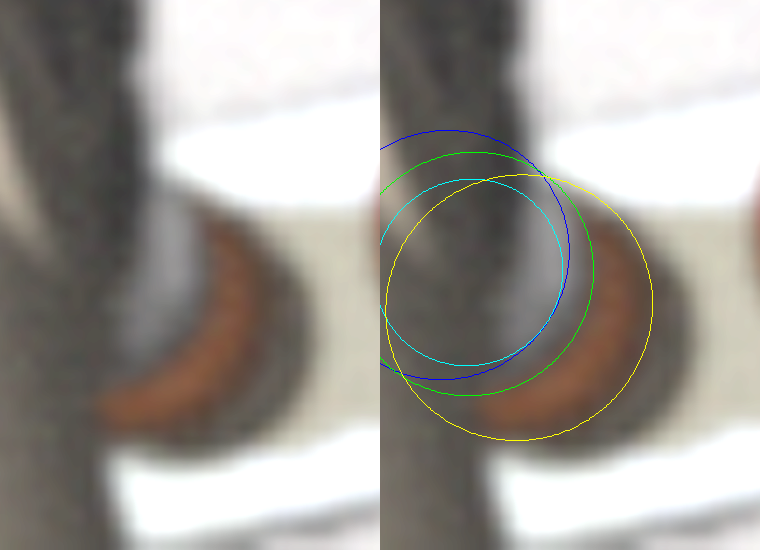

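View pics/ov6.png

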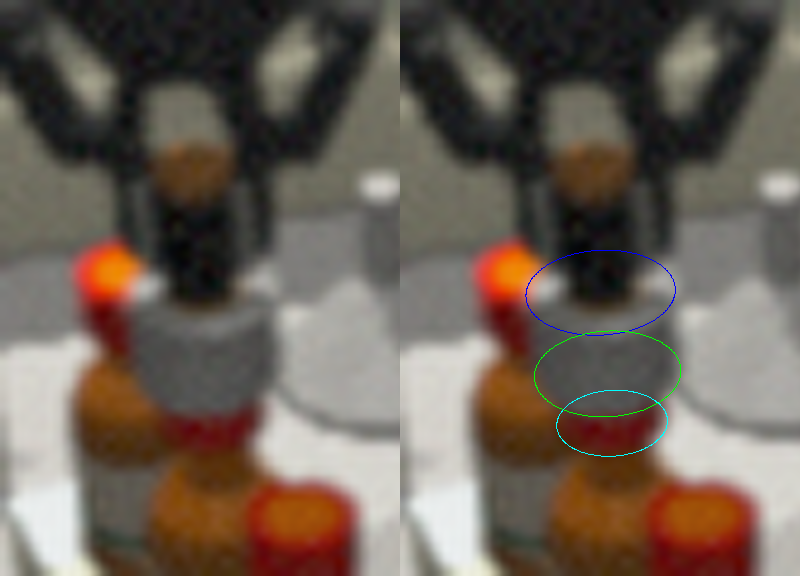

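Call:
drive_tool(slide=[[-0.5,-0.4,-1],[-0.5,-0.4,-1.5]], turn=[[-0.0015,0.0019,0],[-0.0015,0.0019,0]], gripper=[0.2,0.2])

```text
t: 18.5
eef_pos: [0.5025, 0.233, 0.2159]
tool_rot: [0.703, 0.079, 0.702, -0.078]
contact_force: [1.1, 2.0, 1.4]
gripper_width: 0.298
```

Call:
drive_tool(slide=[[-0.5,-0.4,-1],[-0.5,-0.4,-1.5]], turn=[[-0.0015,0.0019,0],[-0.0015,0.0019,0]], gripper=[0.2,0.2])

```text
t: 18.7
eef_pos: [0.5026, 0.2332, 0.2148]
tool_rot: [0.703, 0.079, 0.703, -0.079]
contact_force: [1.7, 1.8, 3.6]
gripper_width: 0.304
```

```bash
python3 st.py
```

```text
t 18.7 pos [0.5026 0.2332 0.2148] down [ 5.e-04  4.e-04 -1.e+00] jaw [ 9.752e-01 -2.211e-01  4.000e-04] F [1.66 1.84 3.57] w 0.304
```

```bash
python3 -c "
from h import *
o=bot.get_obs(); print(o['contact_force'].round(2),o['torque'].round(3))"; python3 ov.py pics/ov7.png; python3 ovt.py pics/ovt7.png
```

```text
[1.66 1.84 3.57] [ 0.514 -0.453  0.006]
```

View pics/ov7.png

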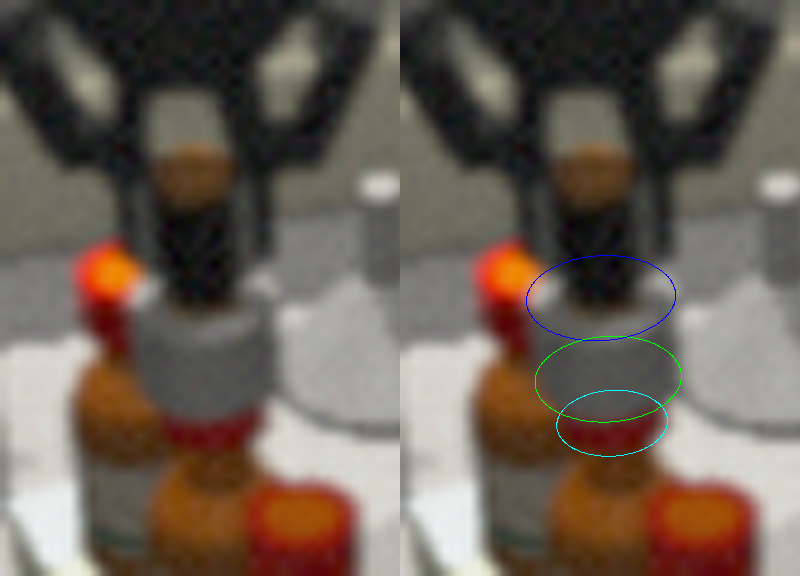

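View pics/ovt7.png

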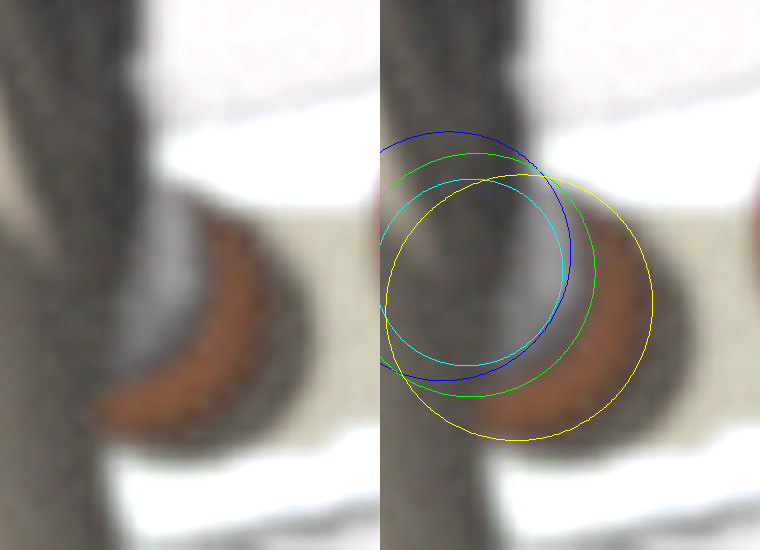

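The contact pushes the tool outward (+x, +y) with lateral force comparable to the normal force. Onset came at about 1.7 mm of bell overlap, less than the pad's 3 mm minimum. So the bore edge is probably riding on the cap's edge on the +x/+y side. I'll back off and shift that way.

Call:
drive_tool(slide=[[0,0,3],[0,0,7],[1.2,1.4,7],[1.2,1.4,7],[1.2,1.4,7]], turn=[[0,0,0],[0,0,0],[0,0,0],[0,0,0],[0,0,0]], gripper=[0.2,0.2,0.2,0.2,0.2])

```text
t: 19.3
eef_pos: [0.5031, 0.234, 0.2212]
tool_rot: [0.702, 0.078, 0.703, -0.079]
contact_force: [0.2, -0.6, -2.0]
gripper_width: 0.301
```

```bash
cat >> st.py <<'E'
    o=bot.get_obs(); print("tq",o['torque'].round(3))
E
python3 st.py
```

```text
File "st.py", line 7
    o=bot.get_obs(); print("tq",o['torque'].round(3))
IndentationError: unexpected indent
```

```bash
sed -i '$d' st.py; sed -i 's/round(float(o\["gripper_width"\]),3))/round(float(o["gripper_width"]),3),"tq",o["torque"].round(3))/' st.py; python3 st.py
```

```text
t 19.3 pos [0.5031 0.234  0.2212] down [-1.1e-03 -9.0e-04 -1.0e+00] jaw [ 9.752e-01 -2.213e-01 -9.000e-04] F [ 0.18 -0.6  -2.02] w 0.301 tq [-0.004  0.003 -0.05 ]
```

Call:
drive_tool(slide=[[0.4,0.4,-1],[0.4,0.4,-2],[0.4,0.4,-2.5],[0.4,0.4,-2.5]], turn=[[0.001,-0.001,0],[0.001,-0.001,0],[0.001,-0.001,0],[0.001,-0.001,0]], gripper=[0.2,0.2,0.2,0.2])

```text
t: 19.7
eef_pos: [0.5033, 0.2343, 0.2185]
tool_rot: [0.703, 0.079, 0.703, -0.079]
contact_force: [-0.4, 0.5, -3.1]
gripper_width: 0.303
```

```bash
python3 st.py
```

```text
t 19.7 pos [0.5033 0.2343 0.2185] down [-5.e-04 -1.e-04 -1.e+00] jaw [ 9.752e-01 -2.213e-01 -5.000e-04] F [-0.42  0.47 -3.13] w 0.303 tq [0.008 0.009 0.008]
```

Call:
drive_tool(slide=[[0,0,-1],[0,0,-1]], turn=[[0,0,0],[0,0,0]], gripper=[0.2,0.2])

```text
t: 19.9
eef_pos: [0.5033, 0.2343, 0.2174]
tool_rot: [0.702, 0.079, 0.703, -0.079]
contact_force: [0.5, -0.8, -2.1]
gripper_width: 0.301
```

```bash
python3 st.py
```

```text
t 19.9 pos [0.5033 0.2343 0.2174] down [-6.e-04 -3.e-04 -1.e+00] jaw [ 9.752e-01 -2.213e-01 -6.000e-04] F [ 0.52 -0.79 -2.1 ] w 0.301 tq [-0.004  0.033 -0.044]
```

Call:
drive_tool(slide=[[0,0,-1],[0,0,-1]], turn=[[0,0,0],[0,0,0]], gripper=[0.2,0.2])

```text
t: 20.1
eef_pos: [0.5032, 0.2343, 0.2162]
tool_rot: [0.702, 0.079, 0.703, -0.079]
contact_force: [0.0, -0.2, -3.2]
gripper_width: 0.301
```

```bash
python3 st.py
```

```text
t 20.1 pos [0.5032 0.2343 0.2162] down [-9.e-04 -4.e-04 -1.e+00] jaw [ 9.752e-01 -2.212e-01 -8.000e-04] F [ 0.02 -0.25 -3.16] w 0.301 tq [-0.038 -0.04   0.001]
```

That confirms it: there's no contact at a height where the tool was jammed before, so the bell is over the cap now. I'll keep feeling for the pad.

Call:
drive_tool(slide=[[0,0,-1],[0,0,-2],[0,0,-2]], turn=[[0,0,0],[0,-0.0008,0],[0,-0.0008,0]], gripper=[0.2,0.2,0.2])

```text
t: 20.4
eef_pos: [0.5036, 0.2342, 0.2144]
tool_rot: [0.703, 0.079, 0.702, -0.079]
contact_force: [0.7, -1.3, -1.6]
gripper_width: 0.303
```

```bash
python3 st.py
```

```text
t 20.4 pos [0.5036 0.2342 0.2144] down [ 7.e-04 -3.e-04 -1.e+00] jaw [ 9.752e-01 -2.214e-01  7.000e-04] F [ 0.69 -1.28 -1.56] w 0.303 tq [-0.17  -0.084 -0.012]
```

Call:
drive_tool(slide=[[0,0,-1],[0,0,-2],[0,0,-2]], turn=[[0,0,0],[0,0,0],[0,0,0]], gripper=[0.2,0.2,0.2])

```text
t: 20.7
eef_pos: [0.5045, 0.2339, 0.2131]
tool_rot: [0.704, 0.079, 0.702, -0.079]
contact_force: [1.0, -1.8, 4.4]
gripper_width: 0.302
```

```bash
python3 st.py
```

```text
t 20.7 pos [0.5045 0.2339 0.2131] down [ 2.4e-03 -1.0e-04 -1.0e+00] jaw [ 0.9751 -0.2219  0.0024] F [ 1.04 -1.81  4.35] w 0.302 tq [-0.606 -0.372  0.011]
```

Call:
drive_tool(slide=[[0,0,-1],[0,0,-2],[0,0,-2]], turn=[[0,0,0],[0,0,0],[0,0,0]], gripper=[0.2,0.2,0.2])

```text
t: 21.0
eef_pos: [0.505, 0.2336, 0.2116]
tool_rot: [0.704, 0.079, 0.702, -0.079]
contact_force: [-0.0, -2.5, 5.3]
gripper_width: 0.303
```

```bash
python3 st.py
```

```text
t 21.0 pos [0.505  0.2336 0.2116] down [ 3.2e-03  1.0e-04 -1.0e+00] jaw [ 0.975  -0.2222  0.0031] F [-0.04 -2.47  5.33] w 0.303 tq [-0.715 -0.056 -0.014]
```

Now it's pushed +x/-y, so the cap is further +x and slightly less +y than the tool. I'll back off and re-centre.

Call:
drive_tool(slide=[[0,0,3],[0,0,5],[1,0,5],[1,0,5],[1,0,5]], turn=[[0,0.001,0],[0,0.002,0],[0,0.002,0],[0,0.002,0],[0,0.002,0]], gripper=[0.2,0.2,0.2,0.2,0.2])

```text
t: 21.5
eef_pos: [0.5056, 0.2336, 0.2163]
tool_rot: [0.703, 0.079, 0.702, -0.079]
contact_force: [-0.1, 0.7, -3.6]
gripper_width: 0.301
```

```bash
python3 st.py; python3 ov.py pics/ov8.png; python3 ovt.py pics/ovt8.png
```

```text
t 21.5 pos [0.5056 0.2336 0.2163] down [ 5.e-04 -2.e-04 -1.e+00] jaw [ 9.75e-01 -2.22e-01  6.00e-04] F [-0.09  0.66 -3.56] w 0.301 tq [ 0.012  0.062 -0.014]
```

View pics/ov8.png

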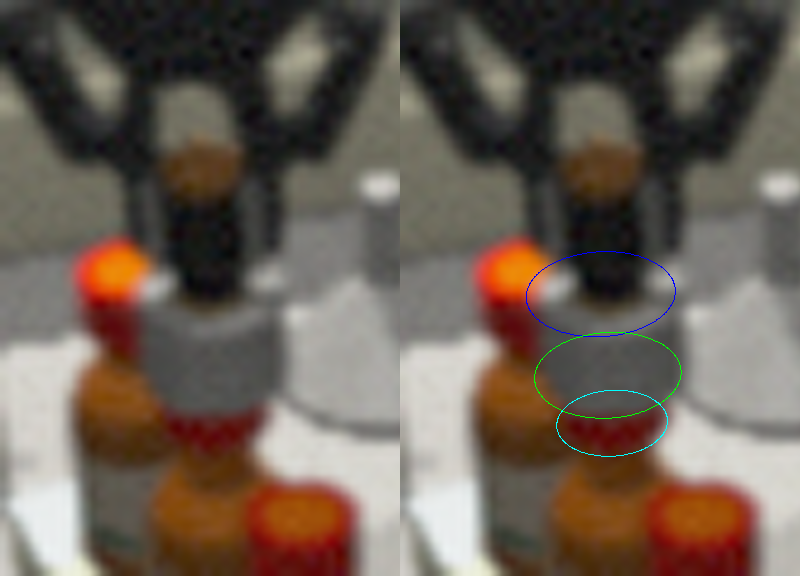

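View pics/ovt8.png

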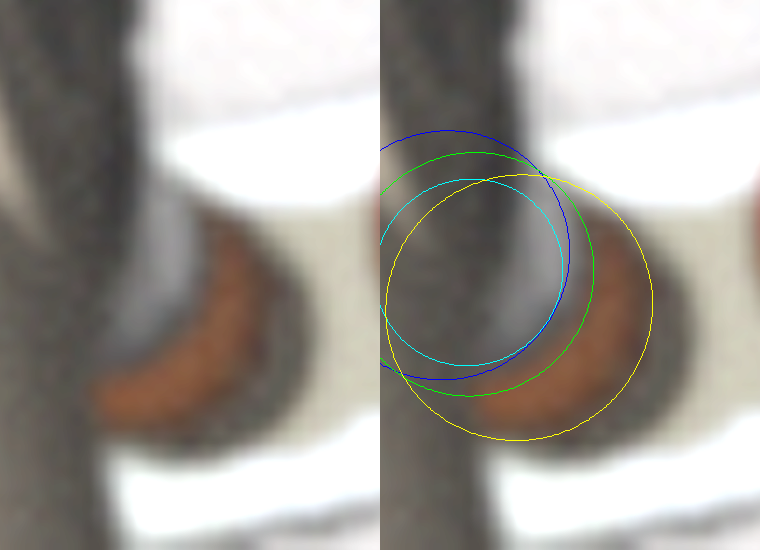

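Call:
drive_tool(slide=[[-0.8,0,-0.5],[-0.8,0,-1],[-0.8,0,-1]], turn=[[0,0,0],[0,0,0],[0,0,0]], gripper=[0.2,0.2,0.2])

```text
t: 21.9
eef_pos: [0.5048, 0.2336, 0.2152]
tool_rot: [0.703, 0.079, 0.702, -0.079]
contact_force: [0.7, -0.1, -4.7]
gripper_width: 0.3
```

```bash
python3 st.py
```

```text
t 21.9 pos [0.5048 0.2336 0.2152] down [ 5.e-04 -3.e-04 -1.e+00] jaw [ 9.750e-01 -2.221e-01  6.000e-04] F [ 0.65 -0.08 -4.65] w 0.3 tq [ 0.029 -0.029 -0.051]
```

Call:
drive_tool(slide=[[0,0,-1],[0,0,-1]], turn=[[0,0,0],[0,0,0]], gripper=[0.2,0.2])

```text
t: 22.1
eef_pos: [0.5048, 0.2335, 0.2142]
tool_rot: [0.703, 0.079, 0.702, -0.079]
contact_force: [0.2, -0.4, -1.9]
gripper_width: 0.3
```

```bash
python3 st.py
```

```text
t 22.1 pos [0.5048 0.2335 0.2142] down [ 5.e-04 -4.e-04 -1.e+00] jaw [ 9.750e-01 -2.221e-01  6.000e-04] F [ 0.2  -0.36 -1.89] w 0.3 tq [-0.086  0.03  -0.007]
```

Call:
drive_tool(slide=[[0,0,-1],[0,0,-1]], turn=[[0,0,0],[0,0,0]], gripper=[0.2,0.2])

```text
t: 22.3
eef_pos: [0.5051, 0.2333, 0.2136]
tool_rot: [0.703, 0.079, 0.702, -0.079]
contact_force: [-1.2, -1.5, 2.0]
gripper_width: 0.299
```

```bash
python3 st.py
```

```text
t 22.3 pos [0.5051 0.2333 0.2136] down [ 8.e-04 -3.e-04 -1.e+00] jaw [ 9.750e-01 -2.223e-01  9.000e-04] F [-1.25 -1.46  1.99] w 0.299 tq [-0.339  0.208  0.074]
```

Call:
drive_tool(slide=[[0,0,1],[0,0,2],[-0.7,-1,2],[-0.7,-1,2],[-0.7,-1,2]], turn=[[0,0,0],[0,0,0],[0,0,0],[0,0,0],[0,0,0]], gripper=[0.2,0.2,0.2,0.2,0.2])

```text
t: 22.8
eef_pos: [0.5043, 0.2323, 0.2155]
tool_rot: [0.703, 0.079, 0.702, -0.079]
contact_force: [0.5, 0.7, -2.2]
gripper_width: 0.301
```

```bash
python3 st.py
```

```text
t 22.8 pos [0.5043 0.2323 0.2155] down [ 7.e-04 -3.e-04 -1.e+00] jaw [ 9.750e-01 -2.223e-01  8.000e-04] F [ 0.52  0.69 -2.19] w 0.301 tq [-0.014 -0.001  0.047]
```

Call:
drive_tool(slide=[[0,0,-1],[0,0,-1.5],[0,0,-2],[0,0,-2]], turn=[[0,0,0],[0,0,0],[0,0,0],[0,0,0]], gripper=[0.2,0.2,0.2,0.2])

```text
t: 23.2
eef_pos: [0.5043, 0.2323, 0.2137]
tool_rot: [0.703, 0.079, 0.702, -0.079]
contact_force: [-1.4, -0.4, 1.3]
gripper_width: 0.302
```

```bash
python3 st.py
```

```text
t 23.2 pos [0.5043 0.2323 0.2137] down [ 7.e-04 -2.e-04 -1.e+00] jaw [ 9.750e-01 -2.223e-01  7.000e-04] F [-1.38 -0.36  1.25] w 0.302 tq [-0.123  0.305 -0.02 ]
```

Call:
drive_tool(slide=[[0,0,-1],[0,0,-1]], turn=[[0,0,0],[0,0,0]], gripper=[0.2,0.2])

```text
t: 23.4
eef_pos: [0.5045, 0.2324, 0.213]
tool_rot: [0.703, 0.079, 0.702, -0.079]
contact_force: [-0.1, 0.3, 3.2]
gripper_width: 0.302
```

```bash
python3 st.py
```

```text
t 23.4 pos [0.5045 0.2324 0.213 ] down [ 1.1e-03  2.0e-04 -1.0e+00] jaw [ 0.9749 -0.2224  0.001 ] F [-0.11  0.3   3.2 ] w 0.302 tq [-0.136  0.436 -0.029]
```

Call:
drive_tool(slide=[[0,0,1.5],[-0.8,-0.2,1.5],[-0.8,-0.2,0],[-0.8,-0.2,-1],[-0.8,-0.2,-1]], turn=[[0,0.001,0],[0,0.001,0],[0,0.001,0],[0,0.001,0],[0,0.001,0]], gripper=[0.2,0.2,0.2,0.2,0.2])

```text
t: 23.9
eef_pos: [0.504, 0.2324, 0.2124]
tool_rot: [0.703, 0.079, 0.702, -0.079]
contact_force: [-1.6, 0.4, 3.8]
gripper_width: 0.302
```

```bash
python3 st.py;python3 ov.py pics/ov9.png
```

```text
t 23.9 pos [0.504  0.2324 0.2124] down [ 7.e-04  9.e-04 -1.e+00] jaw [ 9.750e-01 -2.224e-01  5.000e-04] F [-1.64  0.41  3.83] w 0.302 tq [-0.072  0.371  0.024]
```

View pics/ov9.png

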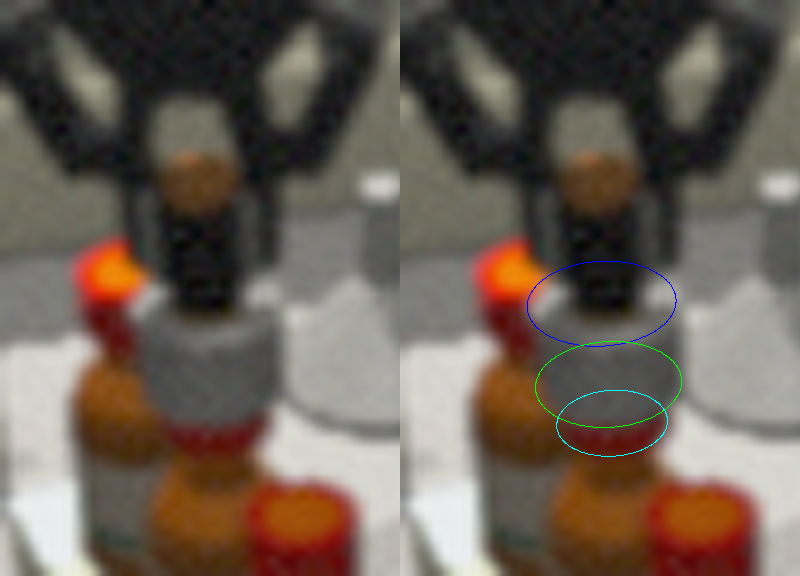

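Call:
drive_tool(slide=[[-0.5,0,-1],[-0.5,0,-1.5]], turn=[[-0.0007,0.0007,0],[-0.0007,0.0007,0]], gripper=[0.2,0.2])

```text
t: 24.15
eef_pos: [0.5039, 0.2325, 0.2116]
tool_rot: [0.703, 0.079, 0.703, -0.079]
contact_force: [-2.0, -1.5, 7.4]
gripper_width: 0.298
```

```bash
python3 st.py
```

```text
t 24.15 pos [0.5039 0.2325 0.2116] down [ 5.e-04  8.e-04 -1.e+00] jaw [ 9.749e-01 -2.225e-01  4.000e-04] F [-2.   -1.49  7.37] w 0.298 tq [-0.231  0.739  0.022]
```

Call:
drive_tool(slide=[[-0.5,0,-1],[-0.5,0,-1.5]], turn=[[-0.0007,0.0007,0],[-0.0007,0.0007,0]], gripper=[0.2,0.2])

```text
t: 24.35
eef_pos: [0.5036, 0.2326, 0.2108]
tool_rot: [0.703, 0.079, 0.703, -0.079]
contact_force: [-2.1, -1.5, 9.6]
gripper_width: 0.302
```

```bash
python3 st.py
```

```text
t 24.35 pos [0.5036 0.2326 0.2108] down [ 1.e-04  5.e-04 -1.e+00] jaw [ 0.9749 -0.2225  0.    ] F [-2.11 -1.46  9.57] w 0.302 tq [-0.297  0.745  0.038]
```

Call:
drive_tool(slide=[[-0.8,-0.3,-1],[-0.8,-0.3,-1.5]], turn=[[-0.0005,0,0],[-0.0005,0,0]], gripper=[0.2,0.2])

```text
t: 24.55
eef_pos: [0.5031, 0.2323, 0.2098]
tool_rot: [0.703, 0.079, 0.702, -0.079]
contact_force: [-2.2, -0.4, 3.2]
gripper_width: 0.302
```

```bash
python3 st.py
```

```text
t 24.55 pos [0.5031 0.2323 0.2098] down [ 9.e-04  6.e-04 -1.e+00] jaw [ 9.749e-01 -2.226e-01  8.000e-04] F [-2.23 -0.37  3.15] w 0.302 tq [-0.218  0.302 -0.021]
```

Call:
drive_tool(slide=[[-0.5,-0.2,-1],[-0.5,-0.2,-1.5]], turn=[[-0.0005,0,0],[-0.0005,0,0]], gripper=[0.2,0.2])

```text
t: 24.75
eef_pos: [0.5027, 0.2321, 0.208]
tool_rot: [0.703, 0.079, 0.702, -0.079]
contact_force: [-0.2, 0.4, -2.5]
gripper_width: 0.302
```

```bash
python3 st.py; python3 ov.py pics/ov10.png
```

```text
t 24.75 pos [0.5027 0.2321 0.208 ] down [ 0.0013 -0.     -1.    ] jaw [ 0.9749 -0.2226  0.0013] F [-0.17  0.36 -2.46] w 0.302 tq [ 0.002 -0.11   0.039]
```

View pics/ov10.png

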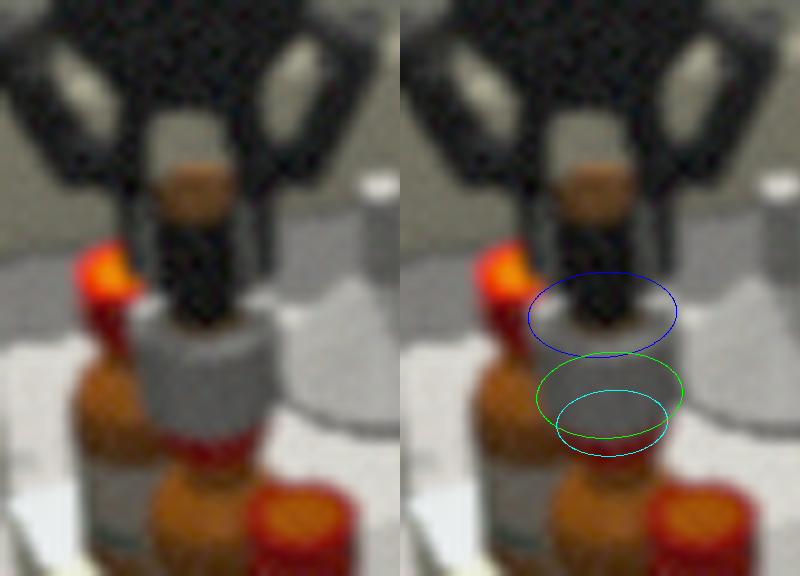

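The force peaked at about 12 N near .2108, then dropped away. I'll continue gently to find the hard stop.

Call:
drive_tool(slide=[[0,0,-0.7],[0,0,-1]], turn=[[0,0.0013,0],[0,0.0013,0]], gripper=[0.2,0.2])

```text
t: 25.0
eef_pos: [0.5022, 0.232, 0.2062]
tool_rot: [0.702, 0.079, 0.703, -0.079]
contact_force: [0.7, 0.1, -2.3]
gripper_width: 0.304
```

```bash
python3 st.py
```

```text
t 25.0 pos [0.5022 0.232  0.2062] down [-1.2e-03 -8.0e-04 -1.0e+00] jaw [ 0.9749 -0.2224 -0.001 ] F [ 0.67  0.11 -2.35] w 0.304 tq [ 0.021 -0.042  0.02 ]
```

Call:
drive_tool(slide=[[0,0,-0.7],[0,0,-1]], turn=[[0,0,0],[0,0,0]], gripper=[0.2,0.2])

```text
t: 25.2
eef_pos: [0.5023, 0.232, 0.2055]
tool_rot: [0.702, 0.079, 0.703, -0.079]
contact_force: [-0.9, -1.0, 3.0]
gripper_width: 0.3
```

```bash
python3 st.py
```

```text
t 25.2 pos [0.5023 0.232  0.2055] down [-1.2e-03 -6.0e-04 -1.0e+00] jaw [ 0.9749 -0.2225 -0.001 ] F [-0.86 -0.96  3.02] w 0.3 tq [-0.125  0.248  0.002]
```

Call:
drive_tool(slide=[[0,0,-0.7],[0,0,-1]], turn=[[0,0,0],[0,0,0]], gripper=[0.2,0.2])

```text
t: 25.4
eef_pos: [0.5027, 0.2323, 0.2054]
tool_rot: [0.702, 0.079, 0.703, -0.079]
contact_force: [-2.0, -0.3, 9.7]
gripper_width: 0.301
```

```bash
python3 st.py; python3 ov.py pics/ov11.png
```

```text
t 25.4 pos [0.5027 0.2323 0.2054] down [-5.e-04  3.e-04 -1.e+00] jaw [ 9.749e-01 -2.226e-01 -6.000e-04] F [-2.01 -0.3   9.74] w 0.301 tq [-0.183  0.629 -0.003]
```

View pics/ov11.png

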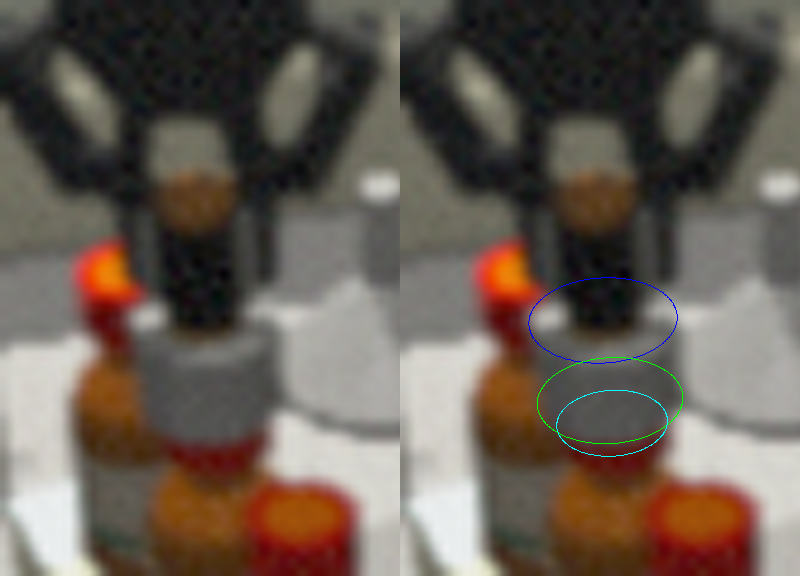

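A hard stop is at .2055, 8.5 mm below first pad contact (9 mm expected), and the cap rim has moved down to crop row ~475. I'll add one small firming push, then check.

Call:
drive_tool(slide=[[-0.3,0,-0.6],[-0.3,0,-0.6]], turn=[[0,0,0],[0,0,0]], gripper=[0.2,0.2])

```text
t: 25.65
eef_pos: [0.5026, 0.2323, 0.2055]
tool_rot: [0.703, 0.08, 0.703, -0.079]
contact_force: [-1.3, -0.3, 5.4]
gripper_width: 0.302
```

```bash
python3 st.py
```

```text
t 25.65 pos [0.5026 0.2323 0.2055] down [-1.e-04  9.e-04 -1.e+00] jaw [ 9.749e-01 -2.227e-01 -3.000e-04] F [-1.34 -0.33  5.36] w 0.302 tq [-0.242  0.495 -0.066]
```

Call:
drive_tool(slide=[[-0.2,0,-1.2],[-0.2,0,-1.4],[-0.2,0,-1.4]], turn=[[0,0,0],[0,0,0],[0,0,0]], gripper=[0.2,0.2,0.2])

```text
t: 25.95
eef_pos: [0.5031, 0.2325, 0.2055]
tool_rot: [0.703, 0.08, 0.702, -0.078]
contact_force: [-2.9, -1.1, 11.6]
gripper_width: 0.301
```

```bash
python3 st.py
```

```text
t 25.95 pos [0.5031 0.2325 0.2055] down [ 0.001   0.0022 -1.    ] jaw [ 9.748e-01 -2.229e-01  5.000e-04] F [-2.92 -1.09 11.61] w 0.301 tq [-0.337  0.77   0.063]
```

Call:
drive_tool(slide=[[0,0,2],[0,0,8],[0,0,20],[0,0,45],[0,0,70],[0,0,70]], turn=[[0,0,0],[0,0,0],[0,0,0],[0,0,0],[0,0,0],[0,0,0]], gripper=[0.2,0.2,0.2,0.2,0.2,0.2])

```text
t: 26.55
eef_pos: [0.5052, 0.2331, 0.2792]
tool_rot: [0.705, 0.082, 0.701, -0.077]
contact_force: [-0.2, 0.4, -2.5]
gripper_width: 0.303
```

```bash
python3 st.py
python3 - <<'E'
from h import *
s=bot.read_camera("side")
crop(s,225,85,100,115,5,"pics/s20.png")
E
```

```text
t 26.55 pos [0.5052 0.2331 0.2792] down [ 0.0066  0.006  -1.    ] jaw [ 0.9747 -0.2232  0.0051] F [-0.19  0.4  -2.53] w 0.303 tq [ 0.014 -0.086  0.045]
```

View pics/s20.png

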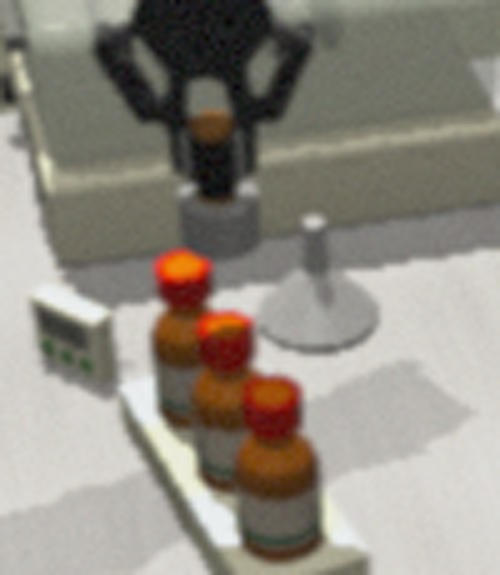

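The middle cap now sits at the same height as its neighbours, at (226,325) between (183,265) and (272,392). Now I'll return the tool to the saucer.

Call:
drive_tool(slide=[[0,-40,0],[5,-80,0],[10,-120,0],[20,-160,0],[30,-200,0],[35,-240,0],[40,-280,0],[42,-320,-20],[42,-360,-50],[42,-391,-90]], turn=[[-0.006,0.0066,0],[-0.006,0.0066,0],[-0.006,0.0066,0],[-0.006,0.0066,0],[-0.006,0.0066,0],[-0.006,0.0066,0],[-0.006,0.0066,0],[-0.006,0.0066,0],[-0.006,0.0066,0],[-0.006,0.0066,0]], gripper=[0.2,0.2,0.2,0.2,0.2,0.2,0.2,0.2,0.2,0.2])

```text
t: 27.6
eef_pos: [0.5461, -0.1606, 0.1869]
tool_rot: [0.702, 0.079, 0.703, -0.081]
contact_force: [1.3, -0.2, -2.6]
gripper_width: 0.3
```

```bash
python3 st.py
```

```text
t 27.6 pos [ 0.5461 -0.1606  0.1869] down [-7.0e-04 -2.7e-03 -1.0e+00] jaw [ 0.9745 -0.2244 -0.    ] F [ 1.28 -0.16 -2.56] w 0.3 tq [ 0.021 -0.094  0.015]
```

Call:
drive_tool(slide=[[1,2,-40],[1,2,-80],[1,2,-108],[1,2,-112],[1,2,-112],[1,2,-112]], turn=[[0.0027,-0.0007,0],[0.0027,-0.0007,0],[0.0027,-0.0007,0],[0.0027,-0.0007,0],[0.0027,-0.0007,0],[0.0027,-0.0007,0]], gripper=[0.2,0.2,0.2,0.2,0.2,0.2])

```text
t: 28.2
eef_pos: [0.548, -0.159, 0.0761]
tool_rot: [0.703, 0.08, 0.702, -0.08]
contact_force: [-0.0, -0.0, -3.0]
gripper_width: 0.303
```

```bash
python3 st.py
python3 - <<'E'
from h import *
s=bot.read_camera("side")
crop(s,260,200,100,85,7,"pics/s21.png")
E
```

```text
t 28.2 pos [ 0.548  -0.159   0.0761] down [ 2.e-03 -5.e-04 -1.e+00] jaw [ 0.9745 -0.2244  0.0021] F [-0.01 -0.01 -3.03] w 0.303 tq [ 0.017 -0.053 -0.015]
```

View pics/s21.png

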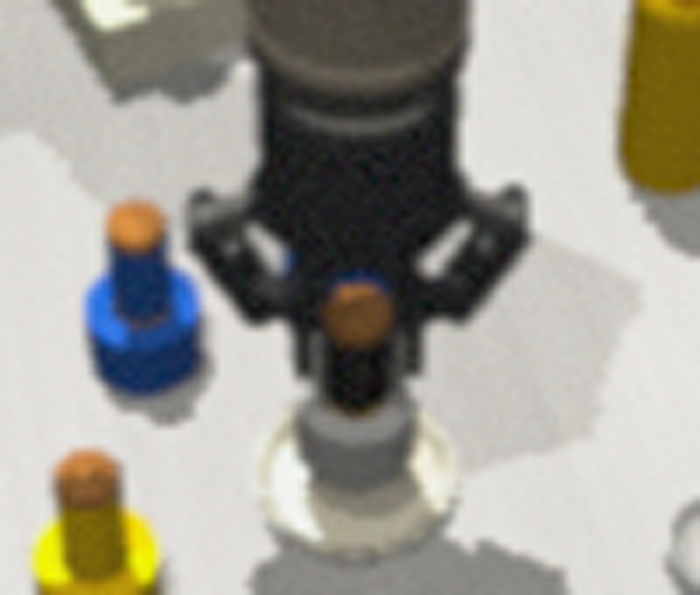

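Call:
drive_tool(slide=[[0,0,-12],[0,0,-20],[0,0,-23],[0,0,-23.5],[0,0,-23.5]], turn=[[0,0.002,0],[0,0.002,0],[0,0.002,0],[0,0.002,0],[0,0.002,0]], gripper=[0.2,0.2,0.2,0.2,0.2])

```text
t: 28.75
eef_pos: [0.5482, -0.159, 0.0529]
tool_rot: [0.703, 0.08, 0.702, -0.08]
contact_force: [0.2, -0.5, -2.6]
gripper_width: 0.304
```

```bash
python3 st.py
```

```text
t 28.75 pos [ 0.5482 -0.159   0.0529] down [ 5.e-04 -4.e-04 -1.e+00] jaw [ 9.745e-01 -2.245e-01  6.000e-04] F [ 0.22 -0.48 -2.62] w 0.304 tq [-0.016 -0.033 -0.034]
```

Call:
drive_tool(slide=[[0,0,-1],[0,0,-1]], turn=[[0,0,0],[0,0,0]], gripper=[0.2,0.2])

```text
t: 28.95
eef_pos: [0.5483, -0.1591, 0.0519]
tool_rot: [0.703, 0.08, 0.702, -0.08]
contact_force: [0.1, 0.5, -3.2]
gripper_width: 0.298
```

```bash
python3 st.py
```

```text
t 28.95 pos [ 0.5483 -0.1591  0.0519] down [ 7.e-04 -5.e-04 -1.e+00] jaw [ 9.745e-01 -2.245e-01  8.000e-04] F [ 0.13  0.49 -3.15] w 0.298 tq [-0.078 -0.001 -0.016]
```

Call:
drive_tool(slide=[[0,0,-1],[0,0,-1]], turn=[[0,0,0],[0,0,0]], gripper=[0.2,0.2])

```text
t: 29.15
eef_pos: [0.5484, -0.1591, 0.0516]
tool_rot: [0.703, 0.08, 0.702, -0.08]
contact_force: [-2.5, 0.8, 4.3]
gripper_width: 0.299
```

```bash
python3 st.py
```

```text
t 29.15 pos [ 0.5484 -0.1591  0.0516] down [ 1.1e-03 -1.0e-04 -1.0e+00] jaw [ 0.9744 -0.2248  0.0011] F [-2.48  0.75  4.29] w 0.299 tq [ 0.16   0.45  -0.003]
```

Call:
drive_tool(slide=[[0,0,-1],[0,0,-1]], turn=[[0,0,0],[0,0,0]], gripper=[0.2,0.2])

```text
t: 29.35
eef_pos: [0.5484, -0.1592, 0.0515]
tool_rot: [0.703, 0.08, 0.702, -0.08]
contact_force: [-4.5, 1.1, 9.6]
gripper_width: 0.295
```

```bash
python3 st.py
```

```text
t 29.35 pos [ 0.5484 -0.1592  0.0515] down [ 1.4e-03  7.0e-04 -1.0e+00] jaw [ 0.9744 -0.225   0.0012] F [-4.51  1.08  9.56] w 0.295 tq [0.38  0.823 0.028]
```

It's on the floor at the same height as at pick-up. I'll ease off and release.

Call:
drive_tool(slide=[[0,0,0],[0,0,0],[0,0,0],[0,0,0],[0,0,0],[0,0,0],[0,0,0]], turn=[[0,0,0],[0,0,0],[0,0,0],[0,0,0],[0,0,0],[0,0,0],[0,0,0]], gripper=[0.3,0.36,0.45,0.6,0.75,0.75,0.75])

```text
t: 30.05
eef_pos: [0.5484, -0.1592, 0.0515]
tool_rot: [0.703, 0.08, 0.702, -0.08]
contact_force: [-0.0, -0.5, 0.3]
gripper_width: 0.752
```

```bash
python3 st.py
python3 - <<'E'
from h import *
s=bot.read_camera("side")
crop(s,260,200,100,85,7,"pics/s22.png")
E
```

```text
t 30.05 pos [ 0.5484 -0.1592  0.0515] down [ 1.4e-03  6.0e-04 -1.0e+00] jaw [ 0.9744 -0.2249  0.0012] F [-0.01 -0.52  0.28] w 0.752 tq [ 0.038 -0.011  0.017]
```

View pics/s22.png

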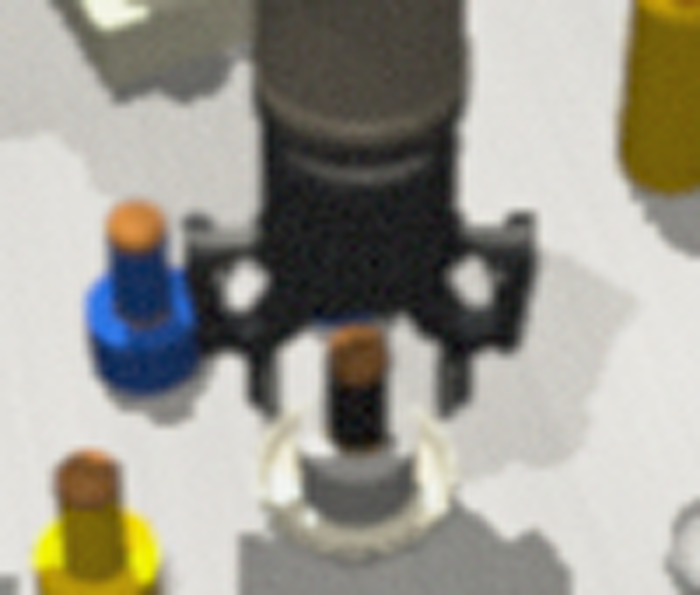

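The tool stands upright in the saucer. I'll retreat straight up and clear, then do final checks.

Call:
drive_tool(slide=[[0,0,30],[0,0,70],[0,0,115],[0,0,160],[-30,-40,190],[-60,-80,190],[-90,-120,190],[-90,-160,190],[-90,-160,190],[-90,-160,190]], turn=[[0,0,0],[0,0,0],[0,0,0],[0,0,0],[0,0,0],[0,0,0],[0,0,0],[0,0,0],[0,0,0],[0,0,0]], gripper=[0.75,0.75,0.75,0.75,0.75,0.75,0.75,0.75,0.75,0.75])

```text
t: 31.1
eef_pos: [0.4577, -0.3203, 0.2415]
tool_rot: [0.703, 0.081, 0.702, -0.081]
contact_force: [-0.5, 0.3, -0.5]
gripper_width: 0.75
```

```bash
python3 st.py
python3 - <<'E'
from m import *
s=bot.read_camera("side");t=bot.read_camera("top")
cv2.imwrite("pics/send.png",s["color"][:,:,::-1]);cv2.imwrite("pics/tend.png",t["color"][:,:,::-1])
for n,box,z in[("mid",(222,215,20,20),.163),("f1",(196,222,22,22),.163),("f2",(250,210,22,22),.163)]:
    ce,bc,sz,a=cen(t,box,(8,120,110),(30,255,255)); print("top",n,ce.round(2),sz,onz(t,*ce,z).round(4))
ce,bc,sz,a=cen(t,(355,208,16,14),(0,75,80),(30,255,255)); print("tool",ce,sz,onz(t,*ce,.094).round(4))
for n,box in[("f1",(250,130,24,24)),("mid",(262,143,16,12)),("f2",(270,157,20,14))]:
    ce,bc,sz,a=cen(s,box,(8,150,150),(30,255,255)); print("side",n,ce.round(2),sz,onz(s,*ce,.163).round(4))
crop(s,225,125,100,85,7,"pics/send_c.png")
E
```

```text
t 31.1 pos [ 0.4577 -0.3203  0.2415] down [ 1.4e-03  5.0e-04 -1.0e+00] jaw [ 0.9737 -0.228   0.0012] F [-0.49  0.33 -0.49] w 0.75 tq [ 0.031 -0.048  0.016]
top mid [231.56 224.83] (np.float64(9.125), np.float64(9.25)) [0.5029 0.2366 0.163 ]
top f1 [204.37 230.54] (np.float64(9.25), np.float64(9.125)) [0.4851 0.3155 0.163 ]
top f2 [258.19 219.36] (np.float64(9.25), np.float64(9.25)) [0.52   0.1591 0.163 ]
tool [362.97197524 214.85682531] (np.float64(8.25), np.float64(7.375)) [ 0.5466 -0.155   0.094 ]Traceback (most recent call last):
  File "<stdin>", line 8, in <module>
  File "m.py", line 10, in cen
    i=1+np.argmax(st[1:,4]);
        ~~~~~~~~~^^^^^^^^^^
    return _wrapfunc(a, 'argmax', axis=axis, out=out, **kwds)
    return bound(*args, **kwds)
ValueError: attempt to get argmax of an empty sequence
```

View pics/send.png

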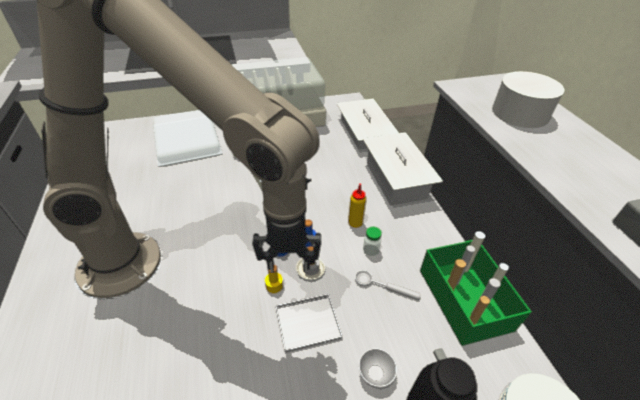

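View pics/tend.png

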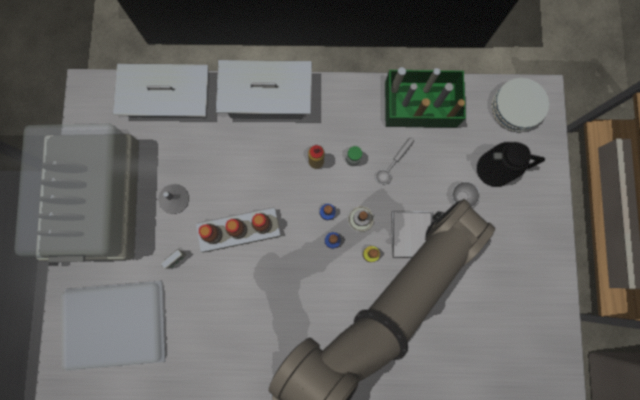

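Top view: the cap is centred at (.5029,.2366) against the bottle midpoint (.5026,.2373). The tool is in the saucer and the bystanders haven't moved. The arm blocks the side view, so I'll move it a little for a last height check.

Call:
drive_tool(slide=[[-20,-40,40],[-40,-80,60],[-60,-120,60],[-80,-160,60],[-100,-200,60],[-120,-230,60],[-120,-230,60],[-120,-230,60]], turn=[[0,0,0],[0,0,0],[0,0,0],[0,0,0],[0,0,0],[0,0,0],[0,0,0],[0,0,0]], gripper=[0.75,0.75,0.75,0.75,0.75,0.75,0.75,0.75])

```text
t: 32.0
eef_pos: [0.3395, -0.5474, 0.3006]
tool_rot: [0.703, 0.08, 0.702, -0.079]
contact_force: [0.1, 1.1, -0.5]
gripper_width: 0.751
```

```bash
python3 st.py
python3 - <<'E'
from m import *
s=bot.read_camera("side")
crop(s,225,125,110,140,5,"pics/send_c.png")
for n,box in[("f1",(250,130,24,24)),("mid",(262,143,16,12)),("f2",(270,157,20,14))]:
    try:
        ce,bc,sz,a=cen(s,box,(8,150,150),(30,255,255)); print("side",n,ce.round(2),sz,onz(s,*ce,.163).round(4))
    except ValueError: print(n,"hidden")
E
```

```text
t 32.0 pos [ 0.3395 -0.5474  0.3006] down [ 7.0e-04  2.5e-03 -1.0e+00] jaw [ 9.748e-01 -2.232e-01  1.000e-04] F [ 0.12  1.08 -0.49] w 0.751 tq [ 0.019 -0.032  0.031]
side f1 [269.44 150.01] (np.float64(8.5), np.float64(5.625)) [0.5027 0.2335 0.163 ]
side mid [269.49 150.02] (np.float64(8.875), np.float64(5.625)) [0.5028 0.2334 0.163 ]
side f2 [278.79 163.13] (np.float64(9.0), np.float64(5.875)) [0.5202 0.1557 0.163 ]
```

View pics/send_c.png

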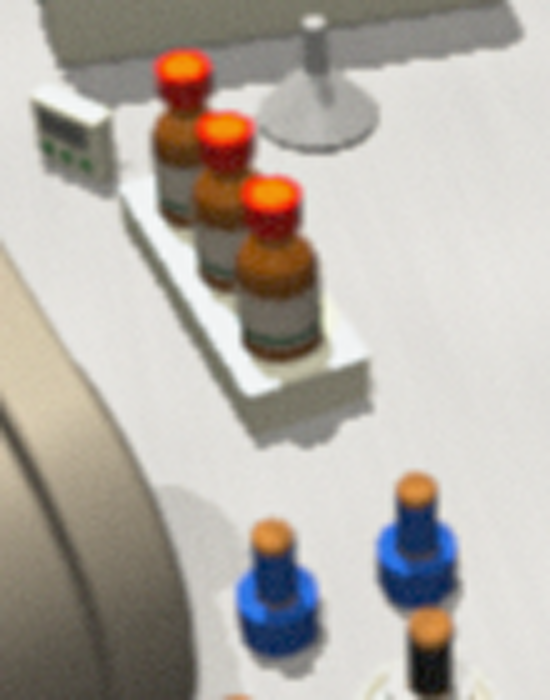

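Using the home height of .163, the side view gives (.5028,.2334) against the neighbours' midpoint (.5030,.2337), so the cap is home. Handing in.

```bash
python3 -c "
from station import bot
print(bot.hand_in())"
```

```text
the job is handed in; nothing more can be done
None
```

I set the cap on the neck of the middle (open) bottle and let go. I then pressed it home with the steel seating tool and stood the tool back in its saucer. The job was handed in at about 32 s of the 72 s allowed; no verdict was reported.

**Pressing:** my first attempts with the tool were off-centre. The bell's edge rode on the cap at up to about 8 N, so I backed off and re-centred by feel until the pad met the cap. The cap passed the bead at about 12 N and the force then dropped. It reached a hard stop about 8.5 mm below first pad contact (9 mm expected). I held it there at about 14 N, against the 30 N limit.

**Last checks:**
- **Cap:** taken at home height, it lies within 1 mm of the neighbouring caps' midpoint in both cameras. It looks level with them; I did not measure its squareness.
- **Tool:** it looks upright in the saucer, on the floor at the same height as at pick-up. The top camera puts it about 3 mm from its starting place.
- **Everything else:** the other two bottles measured unmoved, the rest looks undisturbed, and the arm is clear of everything.

**Disagreements:** the two cameras differed by 3–4 mm in y throughout, so I relied on relative positions. The visual centring of the tool over the cap was also about 2 mm off from what the contact forces showed. In the last side-view check, the reading meant for one finished bottle picked up the middle cap instead. I used that bottle's start position there, and the top camera shows it unmoved.

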